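Screen the grinding balls by size

TASK

Carry the scoop of grinding balls over the wire screen and tip it close above the wires, so that all the small balls drop through into the pan (nudge down any that catches on the wires) and the two large ones stay lying on top; set the empty scoop back down upright on the bench. Then pick the two large balls off the screen and put them gently, without dropping them, into the porcelain dish, leaving the jar, the tweezers and the weighing bottle alone.

Things in the scene. Friction and masses are not known exactly. Their poses are not given: they have to be found in the camera images.
- screen: Fixed screen over its catch pan: a bright steel box, open at the top, 229 mm (its x) by 182 mm (its y) inside, walls 3 mm thick (5 mm bead round the rim), rim 65 mm above the bench, pan floor 3 mm above it. Wire grid inside, see point screen_grid. Yaw within 0.35 rad of the world axes. Origin: centre of the underside, on the bench; z up
- screen_grid (a point): middle of the wire grid, 45 mm above the bench (centres of the wires), axes as the screen's. 3.2 mm wires run along x and y at 0, 23.2, 46.4 ... mm either side, leaving square openings of 20 mm. A large ball rests with its centre about 12 mm above this level, up to 18 mm beside a wall; small ones fall through to the pan; one caught on the wires drops at a nudge
- scoop: Aluminium hand scoop, 0.22 kg, holding all eight balls loose. Flat floor x -60 to +64, 90 mm wide, 2 mm thick; side and back walls 40 mm high; front open but for the upturned lip (point scoop_lip) at -x, which at the start faces the robot within 0.4 rad. Red bar handle above (point scoop_handle), on a strut from the back wall. Origin: centre of the floor's underside, on the bench; z up
- scoop_handle (a point): where to grip the scoop: on the centre line of its red flat-sided bar, 90 mm straight above the scoop's origin, axes as the scoop's. The bar runs along x (-28 to +57), 18 mm wide (y), 20 mm high. The loaded scoop about balances here. The balls below reach up to 32 mm above the bench, the scoop's walls 40 mm; strut at x = +66
- scoop_lip (a point): middle of the outer edge of the pouring lip: x -94, z 15 mm in the scoop's frame, axes as the scoop's. Before it the floor rises at 22 degrees from x -60, with walls about 27 mm high beside it, so the balls stay in while the scoop is level and roll out over the lip once it is tipped lip-down well past that: 45 degrees empties it
- large_a: a cream zirconia grinding ball, a 30 mm sphere of 85 g (too big for the screen); origin at its centre
- large_b: a cream zirconia grinding ball, a 30 mm sphere of 85 g (too big for the screen); origin at its centre
- small_1: a cream zirconia grinding ball, a 15 mm sphere of 11 g (falls through the screen); origin at its centre
- small_2: a cream zirconia grinding ball, a 15 mm sphere of 11 g (falls through the screen); origin at its centre
- small_3: a cream zirconia grinding ball, a 15 mm sphere of 11 g (falls through the screen); origin at its centre
- small_4: a cream zirconia grinding ball, a 15 mm sphere of 11 g (falls through the screen); origin at its centre
- small_5: a cream zirconia grinding ball, a 15 mm sphere of 11 g (falls through the screen); origin at its centre
- small_6: a cream zirconia grinding ball, a 15 mm sphere of 11 g (falls through the screen); origin at its centre
- dish: White porcelain flat-bottomed round dish, loose, 0.30 kg, rim 126 mm across outside and 28 mm high, wall 4 mm, inner floor 4 mm above the bench and about 106 mm across. It stands on one side of the screen, the scoop on the other; which is which changes. Origin: centre of its underside
- jar: bystander: closed white plastic jar with a red band, 51 mm across, 64 mm high; origin at the centre of its underside
- tweezers: bystander: steel tweezers lying on the bench, 145 mm long along its x, 20 mm wide, 8 mm high; origin near mid length, on the bench
- weighing_bottle: bystander: small glass weighing bottle with a stopper, 52 mm across, 70 mm high; origin at the centre of its underside
There are look-alikes about, which are no part of the job. Of the things that look like the dish, the middle-sized one is meant.

How it is judged:
By the outcome, as a careful person would: the job done as asked, in the order asked, and still so for the second after the job is handed in, with the robot touching nothing.
It also fails if it takes over 72 s, if anything falls off the work surface, if the arm or the gripper's body presses on something with over 40 N, if the wrist force passes 120 N, or if a joint passes its speed limit or range.

ROBOT

A 7-joint arm with a two-finger parallel gripper is mounted at the origin on the work surface. World frame = base frame: x ahead of the robot, y to its left, z up, the work surface at z = 0. Lengths are in m, angles in rad, forces in N, time in s.
With the tool pointing down it reaches from about 0.425 to 0.875 m from the base axis. Payload 8.4 kg.
Tool frame: the origin (TCP) lies between the finger pads; the fingertips stand 17 mm ahead of it and the grasp point (between the pads) lies 2 mm behind it; x points along the fingers, z is the direction in which the jaws open and shut, and the axes are right-handed (so a half turn about x gives the same grasp; the last joint's range is limited). The gripper opens to 85 mm and grips with 20 to 120 N. Pads are 22 mm wide; open, the fingers measure 114 mm over their backs; the gripper's body (76 mm by 85 mm) begins 54 mm behind the grasp point. The pads swing forward as they close: fully open they stand 13 mm farther back than shut.
Start: joints at [-1.408, 0.333, 0.04, 1.465, -0.013, 1.343, -0.059], TCP at [0.168, 0.628, 0.248] pointing down, gripper open.
Joint ranges: [-2.58, 2.58], [-0.38, 2.09], [-1.3, 1.39], [0.25, 2.4], [-1.5, 4.64], [0.08, 2.09], [-2.65, 2.65]. Speed limits (rad/s): [2.22, 2.22, 2.79, 2.79, 3.14, 3.14, 3.14].

INTERFACE

Orientations are given as a unit quaternion [w, x, y, z].
In Python, from station import arm, eyes gives the robot as it stands.
- The arm moves only by the tool jog_arm, never from a script. Its argument "commands" is a list of rows, each an object of numbers: "tx", "ty", "tz": the shift along the tool's x, y, z in cm; "ax", "ay", "az": the turn, a rotation vector about the tool's x, y, z in degrees; "fingers": the closure in counts, from 0 (fully open) to 255 (shut). A call has 1 to 20 rows; each row shifts and turns the commanded pose from where the row before left it, along the tool's axes as they then stand; what a row does not reach is not made up. A row lasts 1/8 s, in which the tool goes at most 62.5 mm and 10.7 degrees, less where a joint would pass 70% of its speed; a pose out of reach is approached as far as the arm can. A call is refused whole if a number of a shift passes 6.25 or a number of a turn 10.7, either way. A call with a gripper value outside its range is refused whole. The fingers move at their own pace and stop on an object; "grip_force" is the grip in N (left out, the last holds). Time passes only in rows, so rows that do not move let the fingers close. It gives the time, the measured TCP pose, the force and the opening at its end, in the units of the state.
- arm.state(): the state, without advancing time (a new reading comes with each control period).
- eyes.read_camera(name): name is "side" or "top"; returns a dict with "color" (384x512x3 uint8, red, green, blue), "mtx" (3x3 intrinsics, pixels), "extrinsics" (4x4, takes a point from world to camera coordinates). Camera axes: x right, y up, looking along -z (the intrinsics and any distortion apply to the point x, -y, -z); pixel columns grow to the right and rows downward; lengths in m; the calibration is good to about 2 mm. A picture is of the moment at which its call begins. There is no depth.
- arm.hand_in(): hands the job in, once; it reports no verdict.
The state is a dict: "t": time; "q": joint angles; "joint_velocities": joint speeds; "effort": joint torques, N m; "tcp_pos": TCP position; "orientation": TCP orientation; "ft_force": force on the tool from outside, world axes, zero at the start; "ft_torque": the same for the moment, N m; "width": opening from 0.0 (shut) to 1.0 (fully open).
Only numpy, scipy, OpenCV 4.12 (cv2) and the standard library are available. Lean on these libraries where they do the work, as an engineer would, in place of code of your own. Each camera call takes 0.05 s, during which the arm holds its last target. There are 200 camera calls.

## Working session

There is one attempt and no reset: what is moved stays moved. The work goes in short steps, Python scripts to look and compute and a tool call to move; the robot and the scene stay as the last step left them, time stands still between calls to the robot, and variables do not carry over. Pictures are saved under pics/ and viewed, about 8 in all and at most 12, crops included, and the job is handed in when it is done.

Besides the shell and the picture viewer there is one more tool, called after "Call:" as name(argument=value, ...) on one line, values as JSON. jog_arm: Moves the arm, as the interface text tells. Its arguments: {"type":"object","properties":{"commands":{"type":"array","items":{"type":"object","properties":{"tx":{"type":"number"},"ty":{"type":"number"},"tz":{"type":"number"},"ax":{"type":"number"},"ay":{"type":"number"},"az":{"type":"number"},"fingers":{"type":"number"}}}},"grip_force":{"type":"number"}},"required":["commands"]}

```bash
mkdir -p pics; ls; python3 - <<'E'
from station import arm, eyes
import cv2
s=arm.state()
print({k:s[k] for k in ('t','tcp_pos','orientation','width','ft_force')})
for n in('side','top'):
    c=eyes.read_camera(n); print(n,c['mtx'].tolist(),c['extrinsics'].round(4).tolist(),[k for k in c])
    im=cv2.resize(c['color'][:,:,::-1],(800,600),interpolation=cv2.INTER_CUBIC); cv2.imwrite(f'pics/{n}0.png',im); cv2.imwrite(f'{n}0raw.png',c['color'][:,:,::-1])
E
```

```text
pics
{'t': 0.0, 'tcp_pos': array([0.16812645, 0.62743193, 0.24741571]), 'orientation': array([ 0.56055116, -0.43085329,  0.56140126,  0.43008891]), 'width': 1.0021923353609454, 'ft_force': array([-0.34781792,  0.12550936, -0.47399916])}
side [[378.37658129740726, 0.0, 251.45877911051284], [0.0, 378.37658129740726, 195.29094118776212], [0.0, 0.0, 1.0]] [[0.9114, -0.4111, -0.0204, -0.5073], [0.2163, 0.4362, 0.8735, -0.2574], [-0.3502, -0.8005, 0.4864, -0.8244], [0.0, 0.0, 0.0, 1.0]] ['color', 'mtx', 'extrinsics']
top [[423.75905918271343, 0.0, 254.18270376540195], [0.0, 423.75905918271343, 187.24437101939614], [0.0, 0.0, 1.0]] [[0.0278, -0.9996, -0.002, 0.0644], [0.9959, 0.0275, 0.0857, -0.5889], [-0.0856, -0.0044, 0.9963, -1.4223], [0.0, 0.0, 0.0, 1.0]] ['color', 'mtx', 'extrinsics']
```

View pics/top0.png

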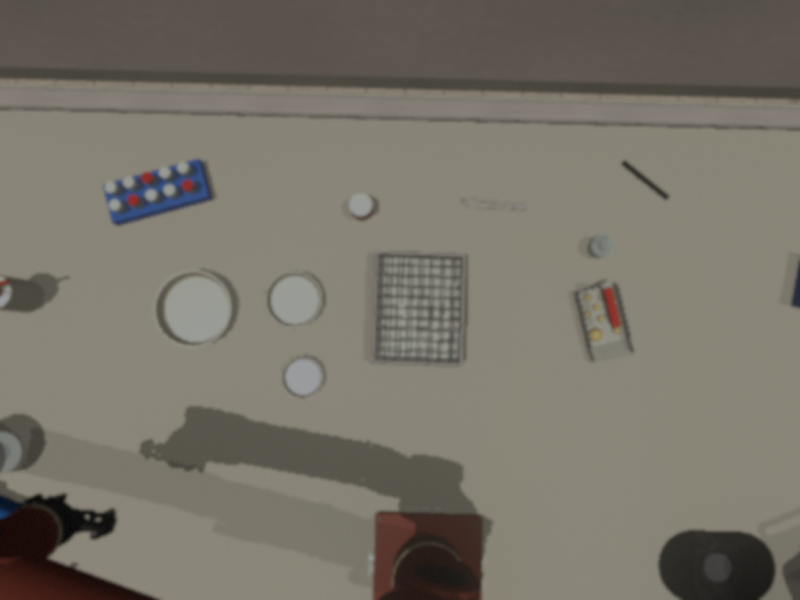

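View pics/side0.png

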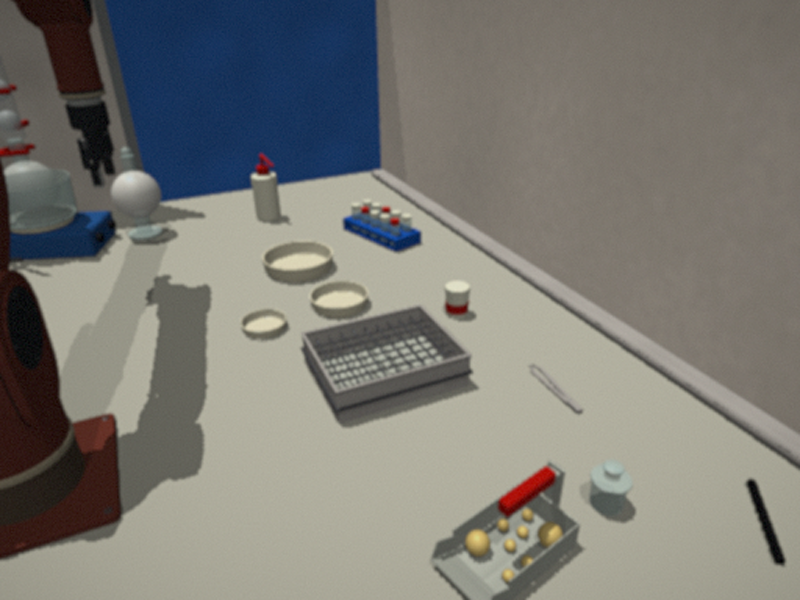

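```bash
cat > h.py <<'E'
import numpy as np, cv2
from station import arm, eyes
from scipy.spatial.transform import Rotation as R
def cam(n):
    c=eyes.read_camera(n); c['color']=c['color'][:,:,::-1].copy(); return c
def proj(c,p):
    p=np.atleast_2d(p); E=c['extrinsics']; q=p@E[:3,:3].T+E[:3,3]; q=q*[1,-1,-1]
    u=q@c['mtx'].T; return u[:,:2]/u[:,2:]
def ray(c,uv):
    E=c['extrinsics']; d=np.linalg.inv(c['mtx'])@[uv[0],uv[1],1]*[1,-1,-1]
    return -E[:3,:3].T@E[:3,3], E[:3,:3].T@d
def plane(c,uv,z):
    o,d=ray(c,uv); return o+d*(z-o[2])/d[2]
def tri(c1,u1,c2,u2):
    A=[];b=[]
    for c,u in((c1,u1),(c2,u2)):
        o,d=ray(c,u); d/=np.linalg.norm(d); P=np.eye(3)-np.outer(d,d); A.append(P); b.append(P@o)
    A=np.vstack(A); b=np.hstack(b); x,*_=np.linalg.lstsq(A,b,rcond=None); return x,np.linalg.norm(A@x-b)
def red(im):
    h=cv2.cvtColor(im,cv2.COLOR_BGR2HSV); return ((h[...,1]>150)&((h[...,0]<8)|(h[...,0]>172))&(h[...,2]>80)).astype(np.uint8)
E
python3 - <<'E'
from h import *
t=cam('top'); s=cam('side')
for c,n,roi in((t,'top',(370,175,410,235)),(s,'side',(300,285,380,345))):
    m=red(c['color']); x0,y0,x1,y1=roi; k=np.zeros_like(m); k[y0:y1,x0:x1]=m[y0:y1,x0:x1]
    pts=np.argwhere(k)[:,::-1].astype(np.float32); r=cv2.minAreaRect(pts); print(n,len(pts),pts.mean(0),r)
    if n=='top':
        a=cv2.boxPoints(r); print([plane(t,p,.1).round(4) for p in a]); tc=pts.mean(0)
    else: print(tri(t,tc,s,pts.mean(0)))
a=cv2.resize(t['color'][150:250,160:420],(780,300),interpolation=cv2.INTER_CUBIC)
b=cv2.resize(t['color'][170:240,355:420],(390,420//1*1)[:2],interpolation=cv2.INTER_CUBIC)[:300]
b2=cv2.resize(s['color'][285:384,270:400],(390,297),interpolation=cv2.INTER_CUBIC)
b=cv2.resize(t['color'][175:235,355:433],(390,300),interpolation=cv2.INTER_CUBIC)
out=np.zeros((600,780,3),np.uint8); out[:300]=a; out[300:,:390]=b; out[300:597,390:]=b2
out=cv2.convertScaleAbs(out,alpha=1.3); cv2.imwrite('pics/c1.png',out)
E
```

```text
top 103 [390.95145 196.2233 ] ((390.9634704589844, 196.50840759277344), (23.760154724121094, 4.347284317016602), 77.00537872314453)
[array([ 0.5982, -0.3467,  0.1   ]), array([ 0.6017, -0.3604,  0.1   ]), array([ 0.5272, -0.3777,  0.1   ]), array([ 0.5237, -0.364 ,  0.1   ])]
side 463 [336.48596 313.99567] ((336.7364807128906, 313.8310852050781), (11.741011619567871, 41.849151611328125), 54.46232223510742)
(array([ 0.56373569, -0.36477471,  0.09107468]), np.float64(0.0007172061420362151))
```

View pics/c1.png

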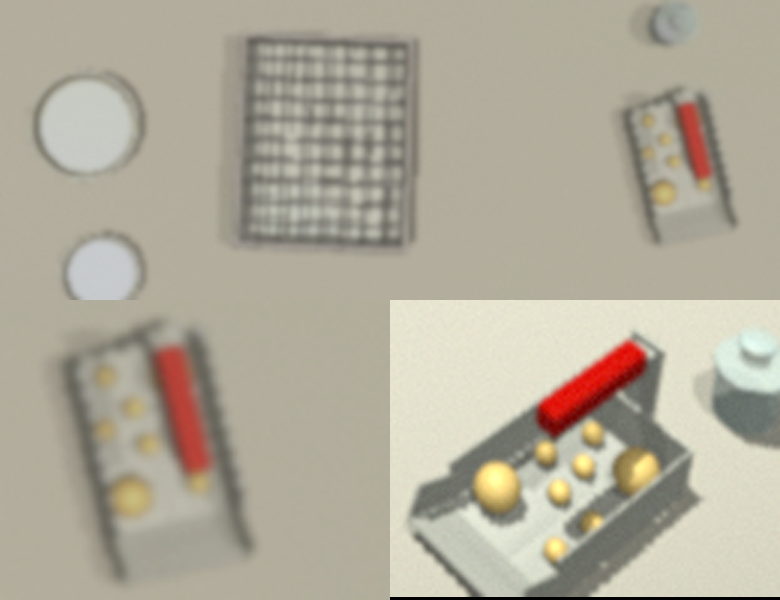

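```bash
python3 - <<'E'
from h import *
t=cam('top'); s=cam('side')
g=cv2.cvtColor(t['color'],cv2.COLOR_BGR2GRAY)
roi=g[155:240,228:305]
print('cols',list(zip(range(228,305),roi[15:70].mean(0).astype(int))))
print('rows',list(zip(range(155,240),roi[:,20:60].mean(1).astype(int))))
for th in(75,90):
    m=np.zeros_like(g);m[155:240,228:305]=roi<th
    p=np.argwhere(m)[:,::-1].astype(np.float32); r=cv2.minAreaRect(p); print(th,r)
    b=cv2.boxPoints(r)
    for z in(.045,.065): print(z,np.array([plane(t,q,z)[:2] for q in b]).round(4).tolist(), plane(t,r[0],z).round(4))
# dish: bright disks
m=np.zeros_like(g); m[150:260,100:225]=(g[150:260,100:225]>135)
n,l,st,ce=cv2.connectedComponentsWithStats(m)
for i in range(1,n):
    if st[i,4]>200: print('disk',st[i],plane(t,ce[i],.004).round(4), 2*np.sqrt(st[i,4]/np.pi)*1.43/424)
print(g[180:200:5,170:210].tolist())
# scoop outline rows
hs=cv2.cvtColor(s['color'],cv2.COLOR_BGR2GRAY)
c=cv2.resize(s['color'][190:270,185:310],(780,500),interpolation=cv2.INTER_CUBIC);
cv2.imwrite('pics/c2.png',c)
E
```

```text
cols [(228, np.int64(133)), (229, np.int64(132)), (230, np.int64(132)), (231, np.int64(132)), (232, np.int64(129)), (233, np.int64(125)), (234, np.int64(121)), (235, np.int64(119)), (236, np.int64(118)), (237, np.int64(116)), (238, np.int64(115)), (239, np.int64(113)), (240, np.int64(105)), (241, np.int64(94)), (242, np.int64(87)), (243, np.int64(88)), (244, np.int64(97)), (245, np.int64(106)), (246, np.int64(110)), (247, np.int64(112)), (248, np.int64(114)), (249, np.int64(115)), (250, np.int64(117)), (251, np.int64(123)), (252, np.int64(123)), (253, np.int64(117)), (254, np.int64(115)), (255, np.int64(119)), (256, np.int64(122)), (257, np.int64(124)), (258, np.int64(128)), (259, np.int64(126)), (260, np.int64(119)), (261, np.int64(115)), (262, np.int64(115)), (263, np.int64(116)), (264, np.int64(122)), (265, np.int64(127)), (266, np.int64(123)), (267, np.int64(114)), (268, np.int64(111)), (269, np.int64(113)), (270, np.int64(115)), (271, np.int64(120)), (272, np.int64(124)), (273, np.int64(119)), (274, np.int64(111)), (275, np.int64(106)), (276, np.int64(110)), (277, np.int64(119))
[... 3333 characters left out ...]
155, 154, 154, 154, 153, 151, 146, 138, 130, 123, 119, 116, 107, 105, 115, 126, 132, 133, 133], [129, 122, 105, 100, 117, 138, 149, 154, 154, 154, 154, 154, 155, 154, 154, 154, 154, 155, 154, 154, 154, 154, 155, 155, 154, 154, 154, 154, 154, 154, 153, 149, 139, 128, 123, 113, 104, 112, 125, 132], [123, 103, 101, 123, 145, 154, 154, 154, 155, 154, 154, 154, 154, 154, 154, 154, 154, 154, 154, 154, 154, 154, 154, 154, 154, 154, 154, 154, 154, 154, 154, 154, 152, 144, 133, 120, 105, 100, 112, 127], [125, 106, 97, 116, 138, 150, 154, 154, 154, 154, 154, 154, 154, 155, 154, 154, 155, 154, 154, 155, 154, 154, 155, 154, 155, 154, 154, 154, 154, 154, 154, 154, 148, 138, 129, 122, 107, 105, 118, 129]]
```

View pics/c2.png

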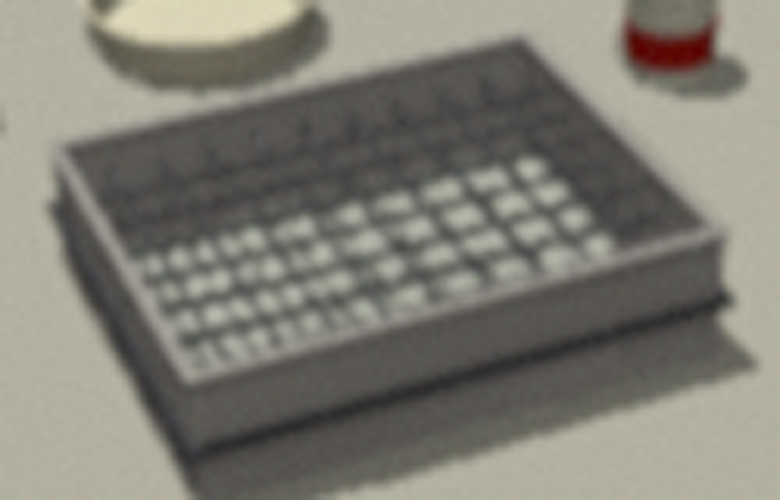

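```bash
cat >> h.py <<'E'
from scipy.linalg import fractional_matrix_power as fmp
def pose(p,q): T=np.eye(4); T[:3,:3]=R.from_quat(np.roll(q,-1)).as_matrix(); T[:3,3]=p; return T
def now(): s=arm.state(); return pose(s['tcp_pos'],s['orientation'])
def tool(p,yaw,tilt=0,flip=1):
    """TCP pose: scoop-like frame yaw (deg), tipped -x down by tilt; tool x=-z, z=flip*y"""
    S=R.from_euler('z',yaw,degrees=True).as_matrix()@R.from_euler('y',-tilt,degrees=True).as_matrix()
    x=-S[:,2]; z=flip*S[:,1]; T=np.eye(4); T[:3,:3]=np.c_[x,np.cross(z,x),z]; T[:3,3]=p; return T
def rows(A,B,n):
    D=np.real(fmp(np.linalg.inv(A)@B,1/n)); r=R.from_matrix(D[:3,:3]).as_rotvec(degrees=True)
    print(n,'rows: t(cm)',(D[:3,3]*100).round(3),'a(deg)',r.round(3)); return D
E
python3 - <<'E'
from h import *
s=cam('side')
P=[plane(s,(185+u/6.24,190+v/6.25),.065)[:2] for u,v in((57,148),(522,38),(724,232),(190,385))]
print(np.round(P,4).tolist(), np.mean(P,0)); P=np.array(P)
for i in range(4): d=P[(i+1)%4]-P[i]; print(np.hypot(*d).round(4),np.degrees(np.arctan2(d[1],d[0])).round(1))
A=now(); print(A.round(3))
for f in(1,-1):
    B=tool([.55,-.368,.19],13.1,0,f); D=rows(A,B,20)
    T=A.copy()
    for i in range(20):
        T=T@D
        if i%4==3: print(T[:3,3].round(3),np.hypot(*T[:2,3]).round(3))
E
```

```text
[[0.4404, 0.1249], [0.6695, 0.1225], [0.671, -0.0615], [0.4365, -0.0622]] [0.55434282 0.03093025]
0.2291 -0.6
0.1841 -89.5
0.2345 -179.8
0.1871 88.8
[[-0.    -0.966  0.259  0.168]
 [-0.     0.259  0.966  0.628]
 [-1.     0.    -0.     0.248]
 [ 0.     0.     0.     1.   ]]
20 rows: t(cm) [ 0.292 -2.072 -4.971] a(deg) [-1.405e+00 -1.000e-03 -0.000e+00]
[0.205 0.415 0.237] 0.463
[0.262 0.208 0.225] 0.334
[0.339 0.007 0.213] 0.339
[ 0.435 -0.186  0.202] 0.473
[ 0.55  -0.368  0.19 ] 0.662
20 rows: t(cm) [ 0.291 -6.919  2.266] a(deg) [ 7.595e+00 -1.000e-03  1.000e-03]
[0.453 0.586 0.236] 0.741
[0.678 0.406 0.225] 0.791
[0.781 0.138 0.213] 0.793
[ 0.734 -0.147  0.202] 0.749
[ 0.55  -0.368  0.19 ] 0.662
```

```bash
python3 - <<'E'
from h import *
A=now()
B=tool([.618,.232,.235],89,0,-1); C=tool([.55,-.368,.2],13.1,0,-1)
for X,Y in((A,B),(B,C)):
    D=rows(X,Y,13); T=X
    for i in range(13): T=T@D
    print(T[:3,3])
E
```

```text
13 rows: t(cm) [ 0.101 -4.905  0.754] a(deg) [ 5.846e+00 -2.000e-03  1.000e-03]
[0.618 0.232 0.235]
13 rows: t(cm) [ 0.269 -4.35   2.467] a(deg) [5.838 0.    0.   ]
[ 0.55  -0.368  0.2  ]
```

Call:
jog_arm(commands=[{"tx": 0.1, "ty": -4.9, "tz": 0.75, "ax": 5.85, "fingers": 0}, {"tx": 0.1, "ty": -4.9, "tz": 0.75, "ax": 5.85}, {"tx": 0.1, "ty": -4.9, "tz": 0.75, "ax": 5.85}, {"tx": 0.1, "ty": -4.9, "tz": 0.75, "ax": 5.85}, {"tx": 0.1, "ty": -4.9, "tz": 0.75, "ax": 5.85}, {"tx": 0.1, "ty": -4.9, "tz": 0.75, "ax": 5.85}, {"tx": 0.1, "ty": -4.9, "tz": 0.75, "ax": 5.85}, {"tx": 0.1, "ty": -4.9, "tz": 0.75, "ax": 5.85}, {"tx": 0.1, "ty": -4.9, "tz": 0.75, "ax": 5.85}, {"tx": 0.1, "ty": -4.9, "tz": 0.75, "ax": 5.85}, {"tx": 0.1, "ty": -4.9, "tz": 0.75, "ax": 5.85}, {"tx": 0.1, "ty": -4.9, "tz": 0.75, "ax": 5.85}, {"tx": 0.1, "ty": -4.9, "tz": 0.75, "ax": 5.85}], grip_force=80)

```text
invalid input at $.commands[0]: expected keys tx, ty, tz, ax, ay, az, fingers
```

Call:
jog_arm(commands=[{"tx": 0.27, "ty": -4.35, "tz": 2.47, "ax": 5.84}, {"tx": 0.27, "ty": -4.35, "tz": 2.47, "ax": 5.84}, {"tx": 0.27, "ty": -4.35, "tz": 2.47, "ax": 5.84}, {"tx": 0.27, "ty": -4.35, "tz": 2.47, "ax": 5.84}, {"tx": 0.27, "ty": -4.35, "tz": 2.47, "ax": 5.84}, {"tx": 0.27, "ty": -4.35, "tz": 2.47, "ax": 5.84}, {"tx": 0.27, "ty": -4.35, "tz": 2.47, "ax": 5.84}, {"tx": 0.27, "ty": -4.35, "tz": 2.47, "ax": 5.84}, {"tx": 0.27, "ty": -4.35, "tz": 2.47, "ax": 5.84}, {"tx": 0.27, "ty": -4.35, "tz": 2.47, "ax": 5.84}, {"tx": 0.27, "ty": -4.35, "tz": 2.47, "ax": 5.84}, {"tx": 0.27, "ty": -4.35, "tz": 2.47, "ax": 5.84}, {"tx": 0.27, "ty": -4.35, "tz": 2.47, "ax": 5.84}, {"tx": 0}])

```text
invalid input at $.commands[0]: expected keys tx, ty, tz, ax, ay, az, fingers
```

```bash
python3 - <<'E'
from h import *
A=now(); print(A.round(3), arm.state()['q'].round(2))
rows(A,tool([.55,-.368,.2],13.1,0,-1),1)
rows(A,tool([.55,-.368,.088],13.1,0,-1),6)
E
```

```text
[[-0.    -0.966  0.259  0.168]
 [-0.     0.259  0.966  0.628]
 [-1.     0.    -0.     0.248]
 [ 0.     0.     0.     1.   ]] [-1.41  0.33  0.04  1.47 -0.01  1.34 -0.06]
1 rows: t(cm) [  4.843 -62.651 -86.299] a(deg) [ 1.51901e+02 -1.10000e-02  2.90000e-02]
6 rows: t(cm) [  2.669 -23.775   3.882] a(deg) [ 2.5317e+01 -2.0000e-03  5.0000e-03]
```

Call:
jog_arm(commands=[{"tx": 0.1, "ty": -4.9, "tz": 0.75, "ax": 5.85, "ay": 0, "az": 0, "fingers": 0}, {"tx": 0.1, "ty": -4.9, "tz": 0.75, "ax": 5.85, "ay": 0, "az": 0, "fingers": 0}, {"tx": 0.1, "ty": -4.9, "tz": 0.75, "ax": 5.85, "ay": 0, "az": 0, "fingers": 0}, {"tx": 0.1, "ty": -4.9, "tz": 0.75, "ax": 5.85, "ay": 0, "az": 0, "fingers": 0}, {"tx": 0.1, "ty": -4.9, "tz": 0.75, "ax": 5.85, "ay": 0, "az": 0, "fingers": 0}, {"tx": 0.1, "ty": -4.9, "tz": 0.75, "ax": 5.85, "ay": 0, "az": 0, "fingers": 0}, {"tx": 0.1, "ty": -4.9, "tz": 0.75, "ax": 5.85, "ay": 0, "az": 0, "fingers": 0}, {"tx": 0.1, "ty": -4.9, "tz": 0.75, "ax": 5.85, "ay": 0, "az": 0, "fingers": 0}, {"tx": 0.1, "ty": -4.9, "tz": 0.75, "ax": 5.85, "ay": 0, "az": 0, "fingers": 0}, {"tx": 0.1, "ty": -4.9, "tz": 0.75, "ax": 5.85, "ay": 0, "az": 0, "fingers": 0}, {"tx": 0.1, "ty": -4.9, "tz": 0.75, "ax": 5.85, "ay": 0, "az": 0, "fingers": 0}, {"tx": 0.1, "ty": -4.9, "tz": 0.75, "ax": 5.85, "ay": 0, "az": 0, "fingers": 0}, {"tx": 0.1, "ty": -4.9, "tz": 0.75, "ax": 5.85, "ay": 0, "az": 0, "fingers": 0}], grip_force=80)

```text
t: 1.98
tcp_pos: [0.6176, 0.2306, 0.2352]
orientation: [0.707, 0.008, 0.707, -0.008]
ft_force: [-0.0, -0.2, -1.0]
width: 1.001
```

Call:
jog_arm(commands=[{"tx": 0.27, "ty": -4.35, "tz": 2.47, "ax": 5.84, "ay": 0, "az": 0, "fingers": 0}, {"tx": 0.27, "ty": -4.35, "tz": 2.47, "ax": 5.84, "ay": 0, "az": 0, "fingers": 0}, {"tx": 0.27, "ty": -4.35, "tz": 2.47, "ax": 5.84, "ay": 0, "az": 0, "fingers": 0}, {"tx": 0.27, "ty": -4.35, "tz": 2.47, "ax": 5.84, "ay": 0, "az": 0, "fingers": 0}, {"tx": 0.27, "ty": -4.35, "tz": 2.47, "ax": 5.84, "ay": 0, "az": 0, "fingers": 0}, {"tx": 0.27, "ty": -4.35, "tz": 2.47, "ax": 5.84, "ay": 0, "az": 0, "fingers": 0}, {"tx": 0.27, "ty": -4.35, "tz": 2.47, "ax": 5.84, "ay": 0, "az": 0, "fingers": 0}, {"tx": 0.27, "ty": -4.35, "tz": 2.47, "ax": 5.84, "ay": 0, "az": 0, "fingers": 0}, {"tx": 0.27, "ty": -4.35, "tz": 2.47, "ax": 5.84, "ay": 0, "az": 0, "fingers": 0}, {"tx": 0.27, "ty": -4.35, "tz": 2.47, "ax": 5.84, "ay": 0, "az": 0, "fingers": 0}, {"tx": 0.27, "ty": -4.35, "tz": 2.47, "ax": 5.84, "ay": 0, "az": 0, "fingers": 0}, {"tx": 0.27, "ty": -4.35, "tz": 2.47, "ax": 5.84, "ay": 0, "az": 0, "fingers": 0}, {"tx": 0.27, "ty": -4.35, "tz": 2.47, "ax": 5.84, "ay": 0, "az": 0, "fingers": 0}, {"tx": 0, "ty": 0, "tz": 0, "ax": 0, "ay": 0, "az": 0, "fingers": 0}])

```text
t: 3.72
tcp_pos: [0.5446, -0.3725, 0.2007]
orientation: [0.552, 0.442, 0.551, -0.443]
ft_force: [-0.0, 0.0, -0.1]
width: 1.002
```

```bash
python3 - <<'E'
from h import *
A=now(); print(A.round(3), arm.state()['q'].round(2))
rows(A,tool([.55,-.368,.088],13.1,0,-1),5)
E
```

```text
[[-0.001  0.976  0.217  0.545]
 [-0.002  0.217 -0.976 -0.372]
 [-1.    -0.001  0.001  0.201]
 [ 0.     0.     0.     1.   ]] [-0.11  0.5   0.89  1.53 -0.4   1.3  -0.52]
5 rows: t(cm) [ 2.254  0.126 -0.066] a(deg) [-0.115  0.016  0.014]
```

Call:
jog_arm(commands=[{"tx": 2.25, "ty": 0.13, "tz": -0.07, "ax": -0.1, "ay": 0, "az": 0, "fingers": 0}, {"tx": 2.25, "ty": 0.13, "tz": -0.07, "ax": -0.1, "ay": 0, "az": 0, "fingers": 0}, {"tx": 2.25, "ty": 0.13, "tz": -0.07, "ax": -0.1, "ay": 0, "az": 0, "fingers": 0}, {"tx": 2.25, "ty": 0.13, "tz": -0.07, "ax": -0.1, "ay": 0, "az": 0, "fingers": 0}, {"tx": 2.25, "ty": 0.13, "tz": -0.07, "ax": -0.1, "ay": 0, "az": 0, "fingers": 0}, {"tx": 0, "ty": 0, "tz": 0, "ax": 0, "ay": 0, "az": 0, "fingers": 130}, {"tx": 0, "ty": 0, "tz": 0, "ax": 0, "ay": 0, "az": 0, "fingers": 170}, {"tx": 0, "ty": 0, "tz": 0, "ax": 0, "ay": 0, "az": 0, "fingers": 185}, {"tx": 0, "ty": 0, "tz": 0, "ax": 0, "ay": 0, "az": 0, "fingers": 200}, {"tx": 0, "ty": 0, "tz": 0, "ax": 0, "ay": 0, "az": 0, "fingers": 215}, {"tx": 0, "ty": 0, "tz": 0, "ax": 0, "ay": 0, "az": 0, "fingers": 255}, {"tx": 0, "ty": 0, "tz": 0, "ax": 0, "ay": 0, "az": 0, "fingers": 255}, {"tx": 0, "ty": 0, "tz": 0, "ax": 0, "ay": 0, "az": 0, "fingers": 255}], grip_force=80)

```text
t: 5.35
tcp_pos: [0.5545, -0.3638, 0.0884]
orientation: [0.556, 0.438, 0.555, -0.438]
ft_force: [1.2, -4.0, 5.5]
width: 0.198
```

```bash
python3 - <<'E'
from h import *
A=now(); print(A.round(4), arm.state()['q'].round(2))
B=A.copy(); B[2,3]+=.095
# carry: scoop level above, aligned, lip at x ~.56 -> handle x=.56+.094
C=tool([.654,.033,B[2,3]],0,0,-1)
D=rows(B,C,14); T=B
for i in range(14):
    T=T@D
    if i%3==1: print(T[:3,3].round(3))
E
```

```text
[[ 9.000e-04  9.723e-01  2.337e-01  5.545e-01]
 [-1.100e-03  2.337e-01 -9.723e-01 -3.638e-01]
 [-1.000e+00  6.000e-04  1.300e-03  8.840e-02]
 [ 0.000e+00  0.000e+00  0.000e+00  1.000e+00]] [-0.07  0.61  0.82  1.63 -0.48  1.11 -0.46]
14 rows: t(cm) [-1.000e-03  1.065e+00 -2.729e+00] a(deg) [ 0.965  0.005 -0.003]
[ 0.563 -0.306  0.183]
[ 0.579 -0.22   0.183]
[ 0.6   -0.134  0.183]
[ 0.625 -0.05   0.183]
[0.654 0.033 0.183]
```

Call:
jog_arm(commands=[{"tx": -0.5, "ty": 0, "tz": 0, "ax": 0, "ay": 0, "az": 0, "fingers": 255}, {"tx": -1, "ty": 0, "tz": 0, "ax": 0, "ay": 0, "az": 0, "fingers": 255}, {"tx": -2, "ty": 0, "tz": 0, "ax": 0, "ay": 0, "az": 0, "fingers": 255}, {"tx": -2, "ty": 0, "tz": 0, "ax": 0, "ay": 0, "az": 0, "fingers": 255}, {"tx": -2, "ty": 0, "tz": 0, "ax": 0, "ay": 0, "az": 0, "fingers": 255}, {"tx": -1.5, "ty": 0, "tz": 0, "ax": 0, "ay": 0, "az": 0, "fingers": 255}, {"tx": -0.5, "ty": 0, "tz": 0, "ax": 0, "ay": 0, "az": 0, "fingers": 255}, {"tx": 0, "ty": 0, "tz": 0, "ax": 0, "ay": 0, "az": 0, "fingers": 255}])

```text
t: 6.35
tcp_pos: [0.5542, -0.3631, 0.1827]
orientation: [0.555, 0.438, 0.555, -0.438]
ft_force: [-0.5, 0.5, -4.5]
width: 0.198
```

```bash
python3 - <<'E'
from h import *
A=now(); print(A.round(4), arm.state()['ft_force'])
C=tool([.654,.033,A[2,3]],0,0,-1)
rows(A,C,15)
t=cam('top');s=cam('side')
a=cv2.resize(s['color'][224:384,232:445],(800,600),interpolation=cv2.INTER_CUBIC); cv2.imwrite('pics/l1.png',a)
E
```

```text
[[ 1.000e-04  9.722e-01  2.340e-01  5.542e-01]
 [ 1.000e-04  2.340e-01 -9.722e-01 -3.631e-01]
 [-1.000e+00  1.000e-04 -1.000e-04  1.827e-01]
 [ 0.000e+00  0.000e+00  0.000e+00  1.000e+00]] [-0.54342584  0.50470369 -4.45381143]
15 rows: t(cm) [ 0.     0.994 -2.542] a(deg) [ 0.902 -0.    -0.   ]
```

View pics/l1.png

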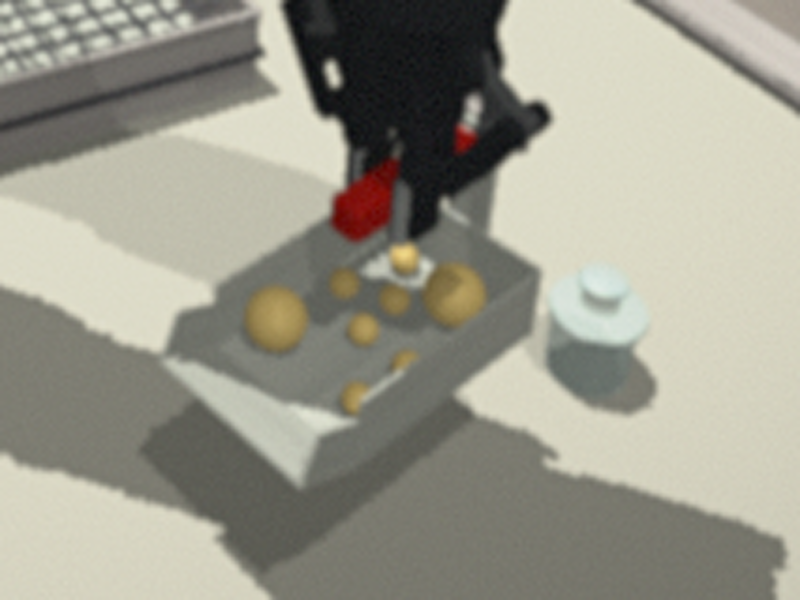

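The scoop hangs level with all 8 balls in it, and the measured weight of 4.5 N matches. Next I carry it over.

Call:
jog_arm(commands=[{"tx": 0, "ty": 0.5, "tz": -1.25, "ax": 0.45, "ay": 0, "az": 0, "fingers": 255}, {"tx": 0, "ty": 1, "tz": -2.54, "ax": 0.9, "ay": 0, "az": 0, "fingers": 255}, {"tx": 0, "ty": 1, "tz": -2.54, "ax": 0.9, "ay": 0, "az": 0, "fingers": 255}, {"tx": 0, "ty": 1, "tz": -2.54, "ax": 0.9, "ay": 0, "az": 0, "fingers": 255}, {"tx": 0, "ty": 1, "tz": -2.54, "ax": 0.9, "ay": 0, "az": 0, "fingers": 255}, {"tx": 0, "ty": 1, "tz": -2.54, "ax": 0.9, "ay": 0, "az": 0, "fingers": 255}, {"tx": 0, "ty": 1, "tz": -2.54, "ax": 0.9, "ay": 0, "az": 0, "fingers": 255}, {"tx": 0, "ty": 1, "tz": -2.54, "ax": 0.9, "ay": 0, "az": 0, "fingers": 255}, {"tx": 0, "ty": 1, "tz": -2.54, "ax": 0.9, "ay": 0, "az": 0, "fingers": 255}, {"tx": 0, "ty": 1, "tz": -2.54, "ax": 0.9, "ay": 0, "az": 0, "fingers": 255}, {"tx": 0, "ty": 1, "tz": -2.54, "ax": 0.9, "ay": 0, "az": 0, "fingers": 255}, {"tx": 0, "ty": 1, "tz": -2.54, "ax": 0.9, "ay": 0, "az": 0, "fingers": 255}, {"tx": 0, "ty": 1, "tz": -2.54, "ax": 0.9, "ay": 0, "az": 0, "fingers": 255}, {"tx": 0, "ty": 1, "tz": -2.54, "ax": 0.9, "ay": 0, "az": 0, "fingers": 255}, {"tx": 0, "ty": 1, "tz": -2.54, "ax": 0.9, "ay": 0, "az": 0, "fingers": 255}, {"tx": 0, "ty": 0.5, "tz": -1.25, "ax": 0.45, "ay": 0, "az": 0, "fingers": 255}, {"tx": 0, "ty": 0, "tz": 0, "ax": 0, "ay": 0, "az": 0, "fingers": 255}])

```text
t: 8.57
tcp_pos: [0.6549, 0.0336, 0.1823]
orientation: [0.501, 0.499, 0.501, -0.5]
ft_force: [-0.9, 0.7, -4.6]
width: 0.201
```

```bash
cat >> h.py <<'E'
def lip_to_tcp(lip,tilt,gx=.006,gz=.0884,yaw=0):
    S=R.from_euler('z',yaw,degrees=True).as_matrix()@R.from_euler('y',-tilt,degrees=True).as_matrix()
    # TEST: -x down
    return tool(np.array(lip)+S@np.array([gx+.094,0,gz-.015]),yaw,tilt,-1)
def lipof(T,gx=.006,gz=.0884):
    x,y,z=T[:3,0],T[:3,1],T[:3,2]   # scoop x=y_t, z=-x_t
    return T[:3,3]+y*(-.094-gx)-x*(.015-gz)
E
python3 - <<'E'
from h import *
A=now(); print(A.round(4), arm.state()['q'].round(2), arm.state()['ft_force'])
print('lip',lipof(A))
B=lip_to_tcp([.565,.033,.062],18); print(B.round(3), lipof(B))
rows(A,B,6)
P=B
for tl in (26,34,42,50):
    C=lip_to_tcp([.565,.033,.060],tl); rows(P,C,3);print(C[:3,3]); P=C
E
```

```text
[[-7.000e-04  1.000e+00  2.500e-03  6.549e-01]
 [-2.000e-04  2.500e-03 -1.000e+00  3.360e-02]
 [-1.000e+00 -7.000e-04  2.000e-04  1.823e-01]
 [ 0.000e+00  0.000e+00  0.000e+00  1.000e+00]] [-0.75  0.51  0.88  1.57 -0.4   1.26 -1.38] [-0.88434862  0.70899968 -4.57105758]
lip [0.55481021 0.03334731 0.10892788]
[[ 0.309  0.951 -0.     0.637]
 [-0.    -0.    -1.     0.033]
 [-0.951  0.309 -0.     0.163]
 [ 0.     0.     0.     1.   ]] [0.565 0.033 0.062]
6 rows: t(cm) [ 0.286 -0.332  0.01 ] a(deg) [ 2.400e-02 -1.000e-03  3.007e+00]
3 rows: t(cm) [-0.395 -0.376  0.   ] a(deg) [0.    0.    2.667]
[0.62270296 0.033      0.1698086 ]
3 rows: t(cm) [-0.457 -0.352  0.   ] a(deg) [0.    0.    2.667]
[0.606859   0.033      0.17677065]
3 rows: t(cm) [-0.457 -0.352  0.   ] a(deg) [0.    0.    2.667]
[0.5902003  0.033      0.18145989]
3 rows: t(cm) [-0.457 -0.352  0.   ] a(deg) [0.    0.    2.667]
[0.5730511  0.033      0.18378505]
```

Call:
jog_arm(commands=[{"tx": 0.29, "ty": -0.33, "tz": 0, "ax": 0, "ay": 0, "az": 3, "fingers": 255}, {"tx": 0.29, "ty": -0.33, "tz": 0, "ax": 0, "ay": 0, "az": 3, "fingers": 255}, {"tx": 0.29, "ty": -0.33, "tz": 0, "ax": 0, "ay": 0, "az": 3, "fingers": 255}, {"tx": 0.29, "ty": -0.33, "tz": 0, "ax": 0, "ay": 0, "az": 3, "fingers": 255}, {"tx": 0.29, "ty": -0.33, "tz": 0, "ax": 0, "ay": 0, "az": 3, "fingers": 255}, {"tx": 0.29, "ty": -0.33, "tz": 0, "ax": 0, "ay": 0, "az": 3, "fingers": 255}, {"tx": 0, "ty": 0, "tz": 0, "ax": 0, "ay": 0, "az": 0, "fingers": 255}, {"tx": 0, "ty": 0, "tz": 0, "ax": 0, "ay": 0, "az": 0, "fingers": 255}, {"tx": -0.4, "ty": -0.37, "tz": 0, "ax": 0, "ay": 0, "az": 2.67, "fingers": 255}, {"tx": -0.4, "ty": -0.37, "tz": 0, "ax": 0, "ay": 0, "az": 2.67, "fingers": 255}, {"tx": 0, "ty": 0, "tz": 0, "ax": 0, "ay": 0, "az": 0, "fingers": 255}, {"tx": -0.4, "ty": -0.37, "tz": 0, "ax": 0, "ay": 0, "az": 2.67, "fingers": 255}, {"tx": 0, "ty": 0, "tz": 0, "ax": 0, "ay": 0, "az": 0, "fingers": 255}, {"tx": -0.23, "ty": -0.17, "tz": 0, "ax": 0, "ay": 0, "az": 1.33, "fingers": 255}, {"tx": 0, "ty": 0, "tz": 0, "ax": 0, "ay": 0, "az": 0, "fingers": 255}, {"tx": -0.23, "ty": -0.17, "tz": 0, "ax": 0, "ay": 0, "az": 1.33, "fingers": 255}, {"tx": 0, "ty": 0, "tz": 0, "ax": 0, "ay": 0, "az": 0, "fingers": 255}, {"tx": 0, "ty": 0, "tz": 0, "ax": 0, "ay": 0, "az": 0, "fingers": 255}])

```text
t: 10.82
tcp_pos: [0.6185, 0.0324, 0.1733]
orientation: [0.608, 0.608, 0.361, -0.361]
ft_force: [-0.6, 0.3, -1.6]
width: 0.195
```

```bash
python3 - <<'E'
from h import *
A=now(); print(A.round(4)); print('lip',lipof(A), arm.state()['ft_force'])
s=cam('side')
a=cv2.resize(s['color'][150:270,160:320],(800,600),interpolation=cv2.INTER_CUBIC); cv2.imwrite('pics/p1.png',a)
P=A
for tl in (36,42,50):
    C=lip_to_tcp([.575,.033,.062],tl); rows(P,C,3);print(C[:3,3]); P=C
E
```

```text
[[ 4.794e-01  8.776e-01  5.000e-04  6.185e-01]
 [ 1.000e-04  5.000e-04 -1.000e+00  3.240e-02]
 [-8.776e-01  4.794e-01  2.000e-04  1.733e-01]
 [ 0.000e+00  0.000e+00  0.000e+00  1.000e+00]]
lip [0.56592995 0.0323511  0.0608956 ] [-0.56111967  0.29288312 -1.59076722]
3 rows: t(cm) [-0.296 -0.045 -0.02 ] a(deg) [ 1.000e-02 -2.000e-03  2.451e+00]
[0.61275826 0.033      0.18016037]
3 rows: t(cm) [-0.345 -0.262  0.   ] a(deg) [0. 0. 2.]
[0.6002003  0.033      0.18345989]
3 rows: t(cm) [-0.457 -0.352  0.   ] a(deg) [0.    0.    2.667]
[0.5830511  0.033      0.18578505]
```

View pics/p1.png

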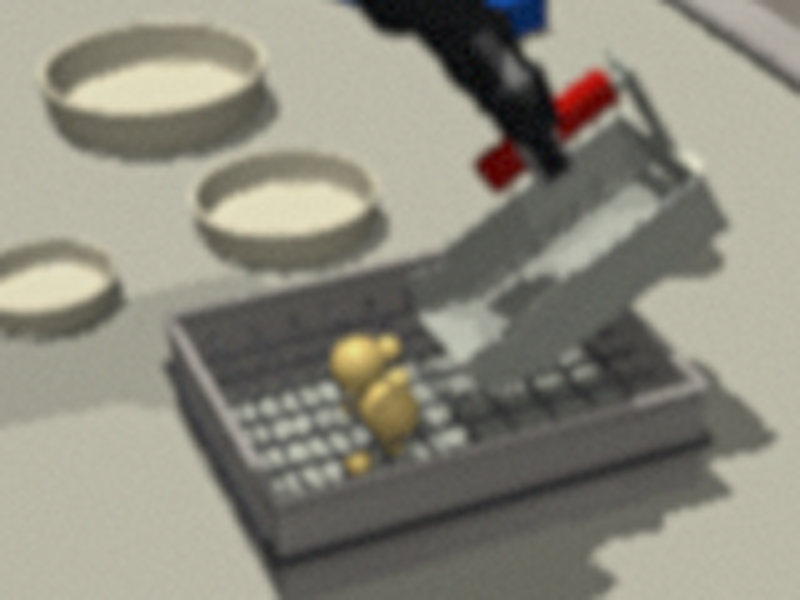

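Call:
jog_arm(commands=[{"tx": -0.3, "ty": -0.05, "tz": 0, "ax": 0, "ay": 0, "az": 2.45, "fingers": 255}, {"tx": -0.3, "ty": -0.05, "tz": 0, "ax": 0, "ay": 0, "az": 2.45, "fingers": 255}, {"tx": -0.3, "ty": -0.05, "tz": 0, "ax": 0, "ay": 0, "az": 2.45, "fingers": 255}, {"tx": -0.34, "ty": -0.26, "tz": 0, "ax": 0, "ay": 0, "az": 2, "fingers": 255}, {"tx": -0.34, "ty": -0.26, "tz": 0, "ax": 0, "ay": 0, "az": 2, "fingers": 255}, {"tx": -0.34, "ty": -0.26, "tz": 0, "ax": 0, "ay": 0, "az": 2, "fingers": 255}, {"tx": -0.46, "ty": -0.35, "tz": 0, "ax": 0, "ay": 0, "az": 2.67, "fingers": 255}, {"tx": -0.46, "ty": -0.35, "tz": 0, "ax": 0, "ay": 0, "az": 2.67, "fingers": 255}, {"tx": 0, "ty": 0, "tz": 0, "ax": 0, "ay": 0, "az": 0, "fingers": 255}, {"tx": 0, "ty": 0, "tz": 0, "ax": 0, "ay": 0, "az": 0, "fingers": 255}])

```text
t: 12.12
tcp_pos: [0.5947, 0.0295, 0.191]
orientation: [0.656, 0.655, 0.265, -0.267]
ft_force: [-0.1, -0.3, -2.1]
width: 0.195
```

```bash
python3 - <<'E'
from h import *
A=now(); print(A.round(4)); print('lip',lipof(A), arm.state()['ft_force'],arm.state()['q'].round(2))
s=cam('side');t=cam('top')
cv2.imwrite('s2.png',s['color']);cv2.imwrite('t2.png',t['color'])
a=cv2.resize(s['color'][150:270,160:320],(640,480),interpolation=cv2.INTER_CUBIC); cv2.imwrite('pics/p2.png',a)
h=cv2.cvtColor(s['color'],cv2.COLOR_BGR2HSV); m=((h[...,1]>90)&(h[...,0]>12)&(h[...,0]<32)&(h[...,2]>60)).astype(np.uint8)
for b in (m,):
    n,l,st,ce=cv2.connectedComponentsWithStats(b)
    for i in range(1,n):
        if st[i,4]>4 and st[i,1]>180: print(st[i],ce[i].round(1))
# back up/level: raise to level at lip height .13 
B=tool([.64,.033,.24],0,0,-1); rows(A,B,8)
E
```

```text
[[ 7.165e-01  6.976e-01 -2.300e-03  5.947e-01]
 [-3.400e-03  2.000e-04 -1.000e+00  2.950e-02]
 [-6.976e-01  7.165e-01  2.500e-03  1.910e-01]
 [ 0.000e+00  0.000e+00  0.000e+00  1.000e+00]]
lip [0.57752661 0.02926311 0.0681786 ] [-0.08181652 -0.32980547 -2.13350262] [-0.61 -0.16  0.37  2.35  0.97  0.26 -2.65]
[226 217  19  21 198] [234.6 227. ]
[223 229   3   4   9] [224.1 230.4]
[236 239   5   4  10] [237.9 240.4]
[229 240   5   5  17] [231.1 242.2]
8 rows: t(cm) [-0.314  0.797 -0.043] a(deg) [-0.009  0.024 -5.721]
```

View pics/p2.png

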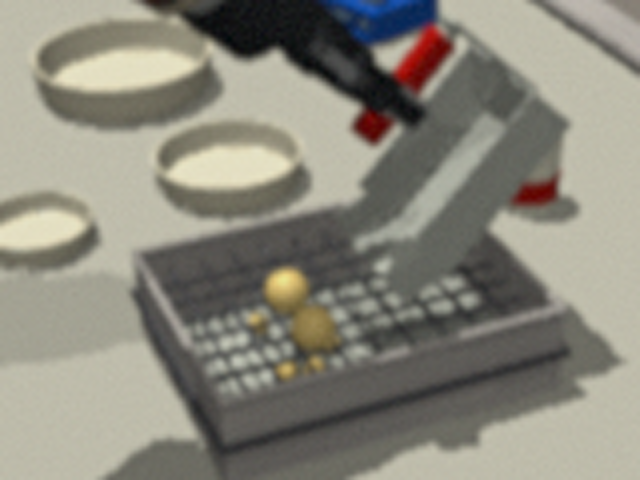

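Call:
jog_arm(commands=[{"tx": -0.15, "ty": 0.4, "tz": 0, "ax": 0, "ay": 0, "az": -2.8, "fingers": 255}, {"tx": -0.15, "ty": 0.4, "tz": 0, "ax": 0, "ay": 0, "az": -2.8, "fingers": 255}, {"tx": -0.15, "ty": 0.4, "tz": 0, "ax": 0, "ay": 0, "az": -2.8, "fingers": 255}, {"tx": -0.15, "ty": 0.4, "tz": 0, "ax": 0, "ay": 0, "az": -2.8, "fingers": 255}])

```text
t: 12.72
tcp_pos: [0.6023, 0.0321, 0.2065]
orientation: [0.627, 0.625, 0.33, -0.329]
ft_force: [0.3, 0.6, -2.0]
width: 0.2
```

```bash
python3 - <<'E'
from h import *
A=now(); print(A.round(4)); print('lip',lipof(A),arm.state()['q'].round(2))
B=tool([.64,.033,.24],0,0,-1); rows(A,B,8)
E
```

```text
[[ 5.663e-01  8.242e-01  2.300e-03  6.023e-01]
 [ 1.000e-04  2.700e-03 -1.000e+00  3.210e-02]
 [-8.242e-01  5.663e-01  1.400e-03  2.065e-01]
 [ 0.000e+00  0.000e+00  0.000e+00  1.000e+00]]
lip [0.56145691 0.03187849 0.08934707] [-0.82 -0.13  0.6   2.17  0.39  0.52 -2.05]
8 rows: t(cm) [-0.242  0.592 -0.01 ] a(deg) [ 0.019  0.005 -4.311]
```

Call:
jog_arm(commands=[{"tx": -0.24, "ty": 0.59, "tz": 0, "ax": 0, "ay": 0, "az": -4.3, "fingers": 255}, {"tx": -0.24, "ty": 0.59, "tz": 0, "ax": 0, "ay": 0, "az": -4.3, "fingers": 255}, {"tx": -0.24, "ty": 0.59, "tz": 0, "ax": 0, "ay": 0, "az": -4.3, "fingers": 255}, {"tx": -0.24, "ty": 0.59, "tz": 0, "ax": 0, "ay": 0, "az": -4.3, "fingers": 255}, {"tx": -0.24, "ty": 0.59, "tz": 0, "ax": 0, "ay": 0, "az": -4.3, "fingers": 255}, {"tx": -0.24, "ty": 0.59, "tz": 0, "ax": 0, "ay": 0, "az": -4.3, "fingers": 255}, {"tx": -0.24, "ty": 0.59, "tz": 0, "ax": 0, "ay": 0, "az": -4.3, "fingers": 255}, {"tx": -0.24, "ty": 0.59, "tz": 0, "ax": 0, "ay": 0, "az": -4.3, "fingers": 255}, {"tx": 0, "ty": 0, "tz": 0, "ax": 0, "ay": 0, "az": 0, "fingers": 255}])

```text
t: 13.85
tcp_pos: [0.6409, 0.0323, 0.2395]
orientation: [0.503, 0.499, 0.498, -0.5]
ft_force: [0.2, -1.0, -1.9]
width: 0.196
```

```bash
python3 - <<'E'
from h import *
A=now(); print(A.round(4)); print(arm.state()['q'].round(2))
B=tool([.5545,-.3638,.15],13.5,0,-1); rows(A,B,12)
E
```

```text
[[ 0.0042  1.      0.0024  0.6409]
 [-0.0049  0.0025 -1.      0.0323]
 [-1.      0.0042  0.005   0.2395]
 [ 0.      0.      0.      1.    ]]
[-0.69  0.38  0.75  1.53 -0.26  1.33 -1.48]
12 rows: t(cm) [ 0.752 -1.08   3.207] a(deg) [-1.113  0.026 -0.017]
```

Call:
jog_arm(commands=[{"tx": 0.5, "ty": -1.08, "tz": 3.2, "ax": -1.11, "ay": 0, "az": 0, "fingers": 255}, {"tx": 0.5, "ty": -1.08, "tz": 3.2, "ax": -1.11, "ay": 0, "az": 0, "fingers": 255}, {"tx": 0.5, "ty": -1.08, "tz": 3.2, "ax": -1.11, "ay": 0, "az": 0, "fingers": 255}, {"tx": 0.5, "ty": -1.08, "tz": 3.2, "ax": -1.11, "ay": 0, "az": 0, "fingers": 255}, {"tx": 0.5, "ty": -1.08, "tz": 3.2, "ax": -1.11, "ay": 0, "az": 0, "fingers": 255}, {"tx": 0.5, "ty": -1.08, "tz": 3.2, "ax": -1.11, "ay": 0, "az": 0, "fingers": 255}, {"tx": 0.5, "ty": -1.08, "tz": 3.2, "ax": -1.11, "ay": 0, "az": 0, "fingers": 255}, {"tx": 0.5, "ty": -1.08, "tz": 3.2, "ax": -1.11, "ay": 0, "az": 0, "fingers": 255}, {"tx": 0.5, "ty": -1.08, "tz": 3.2, "ax": -1.11, "ay": 0, "az": 0, "fingers": 255}, {"tx": 0.5, "ty": -1.08, "tz": 3.2, "ax": -1.11, "ay": 0, "az": 0, "fingers": 255}, {"tx": 0.5, "ty": -1.08, "tz": 3.2, "ax": -1.11, "ay": 0, "az": 0, "fingers": 255}, {"tx": 0.5, "ty": -1.08, "tz": 3.2, "ax": -1.11, "ay": 0, "az": 0, "fingers": 255}, {"tx": 0, "ty": 0, "tz": 0, "ax": 0, "ay": 0, "az": 0, "fingers": 255}])

```text
t: 15.48
tcp_pos: [0.5504, -0.3666, 0.1806]
orientation: [0.556, 0.439, 0.552, -0.44]
ft_force: [-0.1, 0.8, -1.5]
width: 0.198
```

```bash
python3 - <<'E'
from h import *
A=now(); print(A.round(4)); print(arm.state()['q'].round(2))
B=tool([.5545,-.3638,.091],13.5,0,-1); rows(A,B,6)
t=cam('top')
h=cv2.cvtColor(t['color'],cv2.COLOR_BGR2HSV); m=((h[...,1]>85)&(h[...,0]>12)&(h[...,0]<32)&(h[...,2]>60)).astype(np.uint8)
n,l,st,ce=cv2.connectedComponentsWithStats(m)
for i in range(1,n):
    if st[i,4]>3 and st[i,1]>140: print(st[i],ce[i].round(1),plane(t,ce[i],.057).round(4))
E
```

```text
[[ 0.0039  0.9739  0.2271  0.5504]
 [-0.0057  0.2271 -0.9739 -0.3666]
 [-1.      0.0026  0.0064  0.1806]
 [ 0.      0.      0.      1.    ]]
[-0.05  0.48  0.79  1.56 -0.35  1.24 -0.55]
6 rows: t(cm) [ 1.493  0.075 -0.036] a(deg) [-0.062  0.061 -0.024]
[260 204   9   7  51] [263.9 206.9] [0.5194 0.0466 0.057 ]
[270 204  12   8  65] [276.3 207.2] [0.5196 0.0052 0.057 ]
```

Call:
jog_arm(commands=[{"tx": 1.49, "ty": 0.08, "tz": -0.04, "ax": 0, "ay": 0.06, "az": 0, "fingers": 255}, {"tx": 1.49, "ty": 0.08, "tz": -0.04, "ax": 0, "ay": 0.06, "az": 0, "fingers": 255}, {"tx": 1.49, "ty": 0.08, "tz": -0.04, "ax": 0, "ay": 0.06, "az": 0, "fingers": 255}, {"tx": 1.49, "ty": 0.08, "tz": -0.04, "ax": 0, "ay": 0.06, "az": 0, "fingers": 255}, {"tx": 1.49, "ty": 0.08, "tz": -0.04, "ax": 0, "ay": 0.06, "az": 0, "fingers": 255}, {"tx": 1.3, "ty": 0.08, "tz": -0.04, "ax": 0, "ay": 0.06, "az": 0, "fingers": 255}, {"tx": 0.1, "ty": 0, "tz": 0, "ax": 0, "ay": 0, "az": 0, "fingers": 255}, {"tx": 0.1, "ty": 0, "tz": 0, "ax": 0, "ay": 0, "az": 0, "fingers": 255}, {"tx": 0.1, "ty": 0, "tz": 0, "ax": 0, "ay": 0, "az": 0, "fingers": 255}, {"tx": 0.1, "ty": 0, "tz": 0, "ax": 0, "ay": 0, "az": 0, "fingers": 255}])

```text
t: 16.77
tcp_pos: [0.5566, -0.361, 0.0892]
orientation: [0.555, 0.44, 0.554, -0.437]
ft_force: [-0.1, -0.5, -1.4]
width: 0.196
```

Call:
jog_arm(commands=[{"tx": 0.08, "ty": 0, "tz": 0, "ax": 0, "ay": 0, "az": 0, "fingers": 255}, {"tx": 0.05, "ty": 0, "tz": 0, "ax": 0, "ay": 0, "az": 0, "fingers": 255}])

```text
t: 17.02
tcp_pos: [0.5568, -0.3612, 0.0881]
orientation: [0.555, 0.44, 0.554, -0.437]
ft_force: [-0.4, -0.5, 3.8]
width: 0.197
```

Contact with the bench at +3.8 N. Now I release and rise.

Call:
jog_arm(commands=[{"tx": 0, "ty": 0, "tz": 0, "ax": 0, "ay": 0, "az": 0, "fingers": 180}, {"tx": 0, "ty": 0, "tz": 0, "ax": 0, "ay": 0, "az": 0, "fingers": 120}, {"tx": 0, "ty": 0, "tz": 0, "ax": 0, "ay": 0, "az": 0, "fingers": 60}, {"tx": 0, "ty": 0, "tz": 0, "ax": 0, "ay": 0, "az": 0, "fingers": 60}, {"tx": -1, "ty": 0, "tz": 0, "ax": 0, "ay": 0, "az": 0, "fingers": 60}, {"tx": -3, "ty": 0, "tz": 0, "ax": 0, "ay": 0, "az": 0, "fingers": 60}, {"tx": -4, "ty": 0, "tz": 0, "ax": 0, "ay": 0, "az": 0, "fingers": 60}, {"tx": -4, "ty": 0, "tz": 0, "ax": 0, "ay": 0, "az": 0, "fingers": 60}, {"tx": 0, "ty": 0, "tz": 0, "ax": 0, "ay": 0, "az": 0, "fingers": 60}])

```text
t: 18.15
tcp_pos: [0.5573, -0.3628, 0.2119]
orientation: [0.556, 0.441, 0.552, -0.437]
ft_force: [-0.0, -0.4, 0.0]
width: 0.762
```

```bash
cat >> h.py <<'E'
def balls(c,roi):
    h=cv2.cvtColor(c['color'],cv2.COLOR_BGR2HSV); m=((h[...,1]>85)&(h[...,0]>12)&(h[...,0]<32)&(h[...,2]>60)).astype(np.uint8)
    k=np.zeros_like(m); x0,y0,x1,y1=roi; k[y0:y1,x0:x1]=m[y0:y1,x0:x1]
    n,l,st,ce=cv2.connectedComponentsWithStats(k); return [(st[i],ce[i]) for i in range(1,n) if st[i,4]>3]
E
python3 - <<'E'
from h import *
A=now(); print(A[:3,3].round(4),arm.state()['q'].round(2),arm.state()['t'])
t=cam('top');s=cam('side')
T=balls(t,(235,150,305,240)); S=balls(s,(190,185,310,265))
for n,c,L in(('t',t,T),('s',s,S)):
    for st,ce in L: print(n,st,ce.round(1),plane(c,ce,.057).round(4),plane(c,ce,.0105).round(4))
a=cv2.resize(t['color'][160:236,235:303],(370,600*380//600+34),interpolation=cv2.INTER_CUBIC)
a=cv2.resize(t['color'][160:236,235:303],(408,456),interpolation=cv2.INTER_CUBIC)
b=cv2.resize(s['color'][190:384,180:390],(390,360),interpolation=cv2.INTER_CUBIC)
o=np.zeros((456,800,3),np.uint8); o[:,:408]=a; o[:360,410:]=b; cv2.imwrite('pics/q1.png',o)
E
```

```text
[ 0.5573 -0.3628  0.2119] [-0.06  0.47  0.79  1.51 -0.35  1.3  -0.57] 18.15
t [260 204   9   7  50] [263.9 206.9] [0.5194 0.0463 0.057 ] [0.5213 0.0454 0.0105]
t [270 204  12   8  64] [276.4 207.2] [0.5196 0.005  0.057 ] [0.5215 0.0027 0.0105]
s [226 217  18  21 199] [234.7 227.1] [0.5207 0.0254 0.057 ] [0.5449 0.0905 0.0105]
s [223 229   3   4  10] [224.  230.5] [0.4896 0.0227 0.057 ] [0.5113 0.0876 0.0105]
s [237 239   4   3  10] [238.5 240.2] [ 0.5072 -0.0334  0.057 ] [0.5304 0.0268 0.0105]
s [229 240   5   4  15] [231.2 241.9] [ 0.4881 -0.0322  0.057 ] [0.5096 0.028  0.0105]
```

View pics/q1.png

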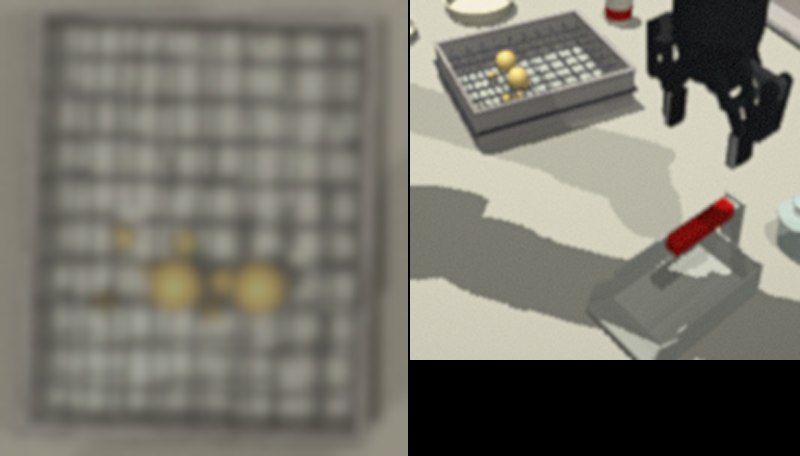

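```bash
python3 - <<'E'
from h import *
t=cam('top');s=cam('side')
for u,v in((123,238),(183,242),(222,282),(210,313),(103,300)):
    p=(235+u/6-.4,160+v/6-.4)
    for z in(.0105,.05): w=plane(t,p,z); print(z,w.round(4),'side',proj(s,w).round(1), 'cell', ((w[:2]-[.553,.034])/.0232).round(2))
for u,v in((174,286),(259,288)):
    p=(235+u/6-.4,160+v/6-.4); w=plane(t,p,.057); print('L',w.round(4),proj(s,w).round(1))
h=s['color'][205:255,215:255]
b=cv2.resize(h,(800,1000),interpolation=cv2.INTER_CUBIC)[150:750]
b=cv2.convertScaleAbs(b,alpha=1.2);cv2.imwrite('pics/q2.png',b)
x,e=tri(t,(263.9,206.9),s,(234,222)); print(x,e)
E
```

```text
0.0105 [0.5467 0.0765 0.0105] side [[237.1 229.4]] cell [-0.27  1.83]
0.05 [0.5444 0.0764 0.05  ] side [[235.8 217.8]] cell [-0.37  1.83]
0.0105 [0.5453 0.042  0.0105] side [[241.4 235.9]] cell [-0.33  0.34]
0.05 [0.5431 0.0429 0.05  ] side [[240.  223.9]] cell [-0.43  0.38]
0.0105 [0.523  0.0191 0.0105] side [[237.1 242.4]] cell [-1.29 -0.64]
0.05 [0.5214 0.0206 0.05  ] side [[235.7 230.1]] cell [-1.36 -0.58]
0.0105 [0.5051 0.0255 0.0105] side [[230.  242.9]] cell [-2.06 -0.37]
0.05 [0.504  0.0268 0.05  ] side [[228.7 230.5]] cell [-2.11 -0.31]
0.0105 [0.5108 0.0869 0.0105] side [[223.9 230.7]] cell [-1.82  2.28]
0.05 [0.5095 0.0866 0.05  ] side [[222.7 219. ]] cell [-1.87  2.27]
L [0.5182 0.0474 0.057 ] [[230.7 223.2]]
L [5.183e-01 3.000e-04 5.700e-02] [[237.5 232.2]]
[0.52288528 0.04526877 0.06013006] 0.005387935939040375
```

View pics/q2.png

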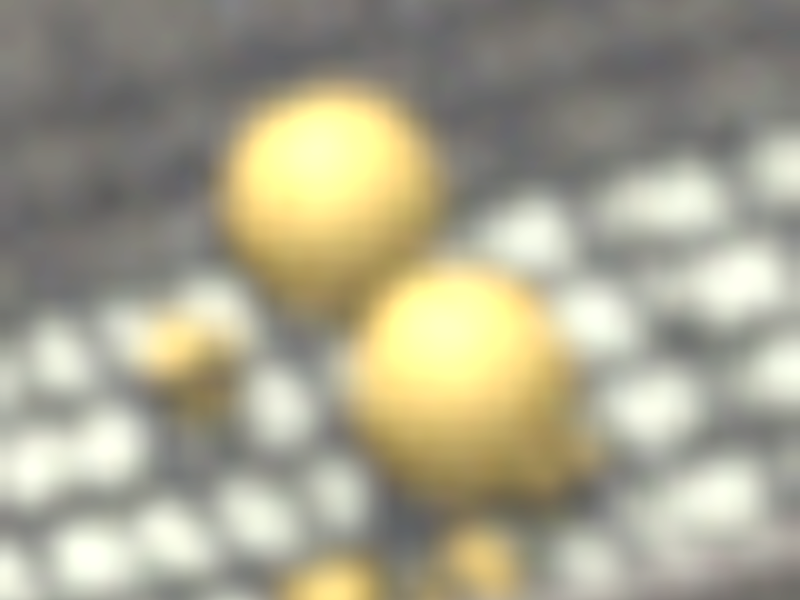

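```bash
python3 - <<'E'
from h import *
A=now(); B=tool([.5185,.0002,.15],90,0,-1); D=rows(A,B,12); T=A
for i in range(12):
    T=T@D
    if i%3==2: print(T[:3,3].round(3))
E
```

```text
12 rows: t(cm) [ 0.481  2.204 -2.402] a(deg) [-6.391 -0.01  -0.022]
[ 0.594 -0.271  0.193]
[ 0.6   -0.174  0.179]
[ 0.574 -0.08   0.164]
[0.519 0.    0.15 ]
```

Call:
jog_arm(commands=[{"tx": 0.48, "ty": 2.2, "tz": -2.4, "ax": -6.4, "ay": 0, "az": 0, "fingers": 95}, {"tx": 0.48, "ty": 2.2, "tz": -2.4, "ax": -6.4, "ay": 0, "az": 0, "fingers": 95}, {"tx": 0.48, "ty": 2.2, "tz": -2.4, "ax": -6.4, "ay": 0, "az": 0, "fingers": 95}, {"tx": 0.48, "ty": 2.2, "tz": -2.4, "ax": -6.4, "ay": 0, "az": 0, "fingers": 95}, {"tx": 0.48, "ty": 2.2, "tz": -2.4, "ax": -6.4, "ay": 0, "az": 0, "fingers": 95}, {"tx": 0.48, "ty": 2.2, "tz": -2.4, "ax": -6.4, "ay": 0, "az": 0, "fingers": 95}, {"tx": 0.48, "ty": 2.2, "tz": -2.4, "ax": -6.4, "ay": 0, "az": 0, "fingers": 95}, {"tx": 0.48, "ty": 2.2, "tz": -2.4, "ax": -6.4, "ay": 0, "az": 0, "fingers": 95}, {"tx": 0.48, "ty": 2.2, "tz": -2.4, "ax": -6.4, "ay": 0, "az": 0, "fingers": 95}, {"tx": 0.48, "ty": 2.2, "tz": -2.4, "ax": -6.4, "ay": 0, "az": 0, "fingers": 95}, {"tx": 0.48, "ty": 2.2, "tz": -2.4, "ax": -6.4, "ay": 0, "az": 0, "fingers": 95}, {"tx": 0.48, "ty": 2.2, "tz": -2.4, "ax": -6.4, "ay": 0, "az": 0, "fingers": 95}, {"tx": 0, "ty": 0, "tz": 0, "ax": 0, "ay": 0, "az": 0, "fingers": 95}, {"tx": 0, "ty": 0, "tz": 0, "ax": 0, "ay": 0, "az": 0, "fingers": 95}], grip_force=40)

```text
t: 20.1
tcp_pos: [0.5185, -0.0013, 0.1509]
orientation: [0.708, 0.001, 0.706, 0.001]
ft_force: [0.9, -0.4, -0.8]
width: 0.625
```

```bash
python3 - <<'E'
from h import *
A=now(); print(A.round(4),arm.state()['q'].round(2),arm.state()['width'])
rows(A,tool([.5185,.0002,.066],90,0,-1),6)
t=cam('top'); g=balls(t,(355,175,425,240)); print('scoop cream',g)
E
```

```text
[[ 1.900e-03 -4.000e-04  1.000e+00  5.185e-01]
 [ 3.300e-03  1.000e+00  4.000e-04 -1.300e-03]
 [-1.000e+00  3.300e-03  1.900e-03  1.509e-01]
 [ 0.000e+00  0.000e+00  0.000e+00  1.000e+00]] [-0.48  0.14  0.44  1.92 -0.07  1.09 -0.01] 0.6251513809149046
6 rows: t(cm) [ 1.415  0.022 -0.002] a(deg) [ 0.004  0.018 -0.032]
scoop cream []
```

Call:
jog_arm(commands=[{"tx": 1.5, "ty": 0.02, "tz": 0, "ax": 0, "ay": 0, "az": 0, "fingers": 95}, {"tx": 1.5, "ty": 0.02, "tz": 0, "ax": 0, "ay": 0, "az": 0, "fingers": 95}, {"tx": 1.5, "ty": 0.02, "tz": 0, "ax": 0, "ay": 0, "az": 0, "fingers": 95}, {"tx": 1.5, "ty": 0.02, "tz": 0, "ax": 0, "ay": 0, "az": 0, "fingers": 95}, {"tx": 1.4, "ty": 0.02, "tz": 0, "ax": 0, "ay": 0, "az": 0, "fingers": 95}, {"tx": 1.0, "ty": 0.02, "tz": 0, "ax": 0, "ay": 0, "az": 0, "fingers": 95}, {"tx": 0, "ty": 0, "tz": 0, "ax": 0, "ay": 0, "az": 0, "fingers": 95}])

```text
t: 21.02
tcp_pos: [0.5183, 0.0007, 0.0664]
orientation: [0.707, 0.001, 0.707, 0.002]
ft_force: [1.1, -0.3, 0.0]
width: 0.628
```

Call:
jog_arm(commands=[{"tx": 0, "ty": 0, "tz": 0, "ax": 0, "ay": 0, "az": 0, "fingers": 125}, {"tx": 0, "ty": 0, "tz": 0, "ax": 0, "ay": 0, "az": 0, "fingers": 140}, {"tx": 0, "ty": 0, "tz": 0, "ax": 0, "ay": 0, "az": 0, "fingers": 155}, {"tx": 0, "ty": 0, "tz": 0, "ax": 0, "ay": 0, "az": 0, "fingers": 165}, {"tx": 0, "ty": 0, "tz": 0, "ax": 0, "ay": 0, "az": 0, "fingers": 200}, {"tx": 0, "ty": 0, "tz": 0, "ax": 0, "ay": 0, "az": 0, "fingers": 200}, {"tx": 0, "ty": 0, "tz": 0, "ax": 0, "ay": 0, "az": 0, "fingers": 200}])

```text
t: 21.9
tcp_pos: [0.5195, 0.0008, 0.0677]
orientation: [0.708, 0.001, 0.706, 0.002]
ft_force: [3.5, 0.1, 6.2]
width: 0.322
```

Call:
jog_arm(commands=[{"tx": -0.3, "ty": 0, "tz": 0, "ax": 0, "ay": 0, "az": 0, "fingers": 200}, {"tx": -0.6, "ty": 0, "tz": 0, "ax": 0, "ay": 0, "az": 0, "fingers": 200}, {"tx": -1, "ty": 0, "tz": 0, "ax": 0, "ay": 0, "az": 0, "fingers": 200}, {"tx": -1, "ty": 0, "tz": 0, "ax": 0, "ay": 0, "az": 0, "fingers": 200}, {"tx": 0, "ty": 0, "tz": 0, "ax": 0, "ay": 0, "az": 0, "fingers": 200}])

```text
t: 22.52
tcp_pos: [0.5193, 0.0007, 0.0973]
orientation: [0.709, 0.001, 0.706, 0.002]
ft_force: [-0.1, 1.2, -1.2]
width: 0.317
```

```bash
python3 - <<'E'
from h import *
A=now(); print(A[:3,3].round(4),arm.state()['width'],arm.state()['ft_force'])
s=cam('side')
for st,ce in balls(s,(190,170,310,265)): print(st,ce.round(1))
print(proj(s,A[:3,3]-[0,0,.01]),proj(s,A[:3,3]+A[:3,0]*.017), proj(s,[.5185,.0005,.057]))
E
```

```text
[0.5193 0.0007 0.0973] 0.3174421493728222 [-0.1211931   1.16918273 -1.19357626]
[234 216  10  16 105] [237.9 222.4]
[226 222   5   6  15] [227.9 224.5]
[223 229   3   4  10] [224.2 230.3]
[233 232   3   5  11] [234.3 233.5]
[240 234   4   4  10] [241.6 235.7]
[236 239   5   4  15] [238.  240.5]
[229 240   6   5  19] [231.2 242.1]
[[237.2812611 222.183463 ]] [[237.40093117 224.45895397]] [[237.4888744  232.10984532]]
```

Call:
jog_arm(commands=[{"tx": -1.5, "ty": 0, "tz": 0, "ax": 0, "ay": 0, "az": 0, "fingers": 200}, {"tx": -1.5, "ty": 1, "tz": 0.2, "ax": 0, "ay": 0, "az": 0, "fingers": 200}, {"tx": -0.3, "ty": 3, "tz": 0.5, "ax": 0, "ay": 0, "az": 0, "fingers": 200}, {"tx": 0, "ty": 4, "tz": 0.6, "ax": 0, "ay": 0, "az": 0, "fingers": 200}, {"tx": 0, "ty": 4, "tz": 0.6, "ax": 0, "ay": 0, "az": 0, "fingers": 200}, {"tx": 0, "ty": 4, "tz": 0.6, "ax": 0, "ay": 0, "az": 0, "fingers": 200}, {"tx": 0, "ty": 4, "tz": 0.6, "ax": 0, "ay": 0, "az": 0, "fingers": 200}, {"tx": 0, "ty": 4, "tz": 0.6, "ax": 0, "ay": 0, "az": 0, "fingers": 200}, {"tx": 0, "ty": 4, "tz": 0.6, "ax": 0, "ay": 0, "az": 0, "fingers": 200}, {"tx": 0, "ty": 3, "tz": 0.3, "ax": 0, "ay": 0, "az": 0, "fingers": 200}, {"tx": 0, "ty": 1.7, "tz": 0.2, "ax": 0, "ay": 0, "az": 0, "fingers": 200}, {"tx": 0, "ty": 0, "tz": 0, "ax": 0, "ay": 0, "az": 0, "fingers": 200}])

```text
t: 24.08
tcp_pos: [0.5657, 0.3289, 0.1307]
orientation: [0.708, 0.0, 0.706, 0.003]
ft_force: [-0.4, -1.4, -1.5]
width: 0.32
```

```bash
python3 - <<'E'
from h import *
A=now(); print(A.round(4),arm.state()['q'].round(2))
rows(A,tool([.567,.328,.036],90,0,-1),6)
t=cam('top')
for st,ce in balls(t,(235,150,305,240)): print(st,ce.round(1),plane(t,ce,.057).round(4),plane(t,ce,.0105).round(4))
E
```

```text
[[ 0.0022 -0.0035  1.      0.5657]
 [ 0.0039  1.      0.0035  0.3289]
 [-1.      0.0039  0.0023  0.1307]
 [ 0.      0.      0.      1.    ]] [-0.8   0.43  0.27  1.61 -0.13  1.12 -0.5 ]
6 rows: t(cm) [ 1.579 -0.018  0.02 ] a(deg) [ 0.034  0.022 -0.038]
[265 200   2   2   4] [265.5 200.5] [0.5409 0.0417 0.057 ] [0.5434 0.0406 0.0105]
[260 204   8   7  49] [263.7 206.9] [0.5195 0.0471 0.057 ] [0.5213 0.0462 0.0105]
[271 205   2   3   5] [271.6 206.2] [0.5224 0.0209 0.057 ] [0.5244 0.0191 0.0105]
```

Call:
jog_arm(commands=[{"tx": 1.58, "ty": 0, "tz": 0.02, "ax": 0, "ay": 0, "az": 0, "fingers": 200}, {"tx": 1.58, "ty": 0, "tz": 0.02, "ax": 0, "ay": 0, "az": 0, "fingers": 200}, {"tx": 1.58, "ty": 0, "tz": 0.02, "ax": 0, "ay": 0, "az": 0, "fingers": 200}, {"tx": 1.58, "ty": 0, "tz": 0.02, "ax": 0, "ay": 0, "az": 0, "fingers": 200}, {"tx": 1.58, "ty": 0, "tz": 0.02, "ax": 0, "ay": 0, "az": 0, "fingers": 200}, {"tx": 1.5, "ty": 0, "tz": 0.02, "ax": 0, "ay": 0, "az": 0, "fingers": 200}, {"tx": 0.2, "ty": 0, "tz": 0, "ax": 0, "ay": 0, "az": 0, "fingers": 200}, {"tx": 0.1, "ty": 0, "tz": 0, "ax": 0, "ay": 0, "az": 0, "fingers": 200}])

```text
t: 25.12
tcp_pos: [0.5677, 0.3281, 0.0337]
orientation: [0.708, 0.001, 0.706, 0.002]
ft_force: [0.8, 0.4, -0.2]
width: 0.319
```

Call:
jog_arm(commands=[{"tx": 0.1, "ty": 0, "tz": 0, "ax": 0, "ay": 0, "az": 0, "fingers": 200}, {"tx": 0.1, "ty": 0, "tz": 0, "ax": 0, "ay": 0, "az": 0, "fingers": 200}])

```text
t: 25.38
tcp_pos: [0.5677, 0.3281, 0.032]
orientation: [0.708, 0.001, 0.706, 0.002]
ft_force: [0.9, -0.4, -0.7]
width: 0.32
```

Call:
jog_arm(commands=[{"tx": 0.1, "ty": 0, "tz": 0, "ax": 0, "ay": 0, "az": 0, "fingers": 200}, {"tx": 0.07, "ty": 0, "tz": 0, "ax": 0, "ay": 0, "az": 0, "fingers": 200}])

```text
t: 25.62
tcp_pos: [0.5675, 0.3281, 0.03]
orientation: [0.708, 0.001, 0.706, 0.002]
ft_force: [-0.4, -0.6, 3.4]
width: 0.322
```

Call:
jog_arm(commands=[{"tx": 0, "ty": 0, "tz": 0, "ax": 0, "ay": 0, "az": 0, "fingers": 172}, {"tx": 0, "ty": 0, "tz": 0, "ax": 0, "ay": 0, "az": 0, "fingers": 167}, {"tx": 0, "ty": 0, "tz": 0, "ax": 0, "ay": 0, "az": 0, "fingers": 160}, {"tx": 0, "ty": 0, "tz": 0, "ax": 0, "ay": 0, "az": 0, "fingers": 150}, {"tx": 0, "ty": 0, "tz": 0, "ax": 0, "ay": 0, "az": 0, "fingers": 140}, {"tx": 0, "ty": 0, "tz": 0, "ax": 0, "ay": 0, "az": 0, "fingers": 140}, {"tx": -1, "ty": 0, "tz": 0, "ax": 0, "ay": 0, "az": 0, "fingers": 140}, {"tx": -2, "ty": 0, "tz": 0, "ax": 0, "ay": 0, "az": 0, "fingers": 140}, {"tx": -4, "ty": 0, "tz": 0, "ax": 0, "ay": 0, "az": 0, "fingers": 95}, {"tx": -4, "ty": 0, "tz": 0, "ax": 0, "ay": 0, "az": 0, "fingers": 95}, {"tx": 0, "ty": 0, "tz": 0, "ax": 0, "ay": 0, "az": 0, "fingers": 95}])

```text
t: 27.0
tcp_pos: [0.5695, 0.3286, 0.1456]
orientation: [0.71, 0.003, 0.704, 0.003]
ft_force: [-0.5, 0.7, -0.2]
width: 0.626
```

```bash
python3 - <<'E'
from h import *
A=now(); print(A.round(4))
s=cam('side')
B=[.5188,.0468,A[2,3]]; D=rows(A,tool(B,90,0,-1),9)
for st,ce in balls(s,(190,160,310,265)): print(st,ce.round(1),plane(s,ce,.019).round(4),plane(s,ce,.057).round(4))
E
```

```text
[[ 0.0089 -0.0014  1.      0.5695]
 [ 0.0085  1.      0.0013  0.3286]
 [-0.9999  0.0085  0.0089  0.1456]
 [ 0.      0.      0.      1.    ]]
9 rows: t(cm) [-0.018 -3.131 -0.566] a(deg) [ 0.009  0.057 -0.054]
[210 183   9   9  58] [214.1 186.9] [0.5693 0.3351 0.019 ] [0.5476 0.2656 0.057 ]
[226 217  11  11 100] [231.1 222. ] [0.541 0.107 0.019] [0.5211 0.052  0.057 ]
[223 229   3   4  10] [224.2 230.3] [0.5082 0.0764 0.019 ] [0.4904 0.0234 0.057 ]
[236 228   2   3   6] [236.5 229. ] [0.5415 0.0673 0.019 ] [0.5216 0.0148 0.057 ]
[233 232   3   4   9] [234.2 233.1] [0.5282 0.0515 0.019 ] [0.5092 0.     0.057 ]
[240 235   3   2   5] [241.2 235.6] [0.5409 0.0322 0.019 ] [ 0.5211 -0.0181  0.057 ]
[237 239   4   3  10] [238.5 240.2] [0.5261 0.0158 0.019 ] [ 0.5072 -0.0334  0.057 ]
[229 240   5   4  14] [231.4 241.9] [0.5062 0.0172 0.019 ] [ 0.4885 -0.0321  0.057 ]
```

The first large ball lies in the dish, and six small-ball spots show in the pan. Next is the second large ball.

Call:
jog_arm(commands=[{"tx": 0, "ty": -1.6, "tz": -0.3, "ax": 0, "ay": 0, "az": 0, "fingers": 95}, {"tx": 0, "ty": -3.13, "tz": -0.57, "ax": 0, "ay": 0, "az": 0, "fingers": 95}, {"tx": 0, "ty": -3.13, "tz": -0.57, "ax": 0, "ay": 0, "az": 0, "fingers": 95}, {"tx": 0, "ty": -3.13, "tz": -0.57, "ax": 0, "ay": 0.25, "az": -0.25, "fingers": 95}, {"tx": 0, "ty": -3.13, "tz": -0.57, "ax": 0, "ay": 0.25, "az": -0.25, "fingers": 95}, {"tx": 0, "ty": -3.13, "tz": -0.57, "ax": 0, "ay": 0, "az": 0, "fingers": 95}, {"tx": 0, "ty": -3.13, "tz": -0.57, "ax": 0, "ay": 0, "az": 0, "fingers": 95}, {"tx": 0, "ty": -3.13, "tz": -0.57, "ax": 0, "ay": 0, "az": 0, "fingers": 95}, {"tx": 0, "ty": -3.13, "tz": -0.57, "ax": 0, "ay": 0, "az": 0, "fingers": 95}, {"tx": 0, "ty": -1.6, "tz": -0.3, "ax": 0, "ay": 0, "az": 0, "fingers": 95}, {"tx": 0, "ty": 0, "tz": 0, "ax": 0, "ay": 0, "az": 0, "fingers": 95}])

```text
t: 28.42
tcp_pos: [0.5155, 0.044, 0.1399]
orientation: [0.705, -0.002, 0.71, -0.002]
ft_force: [0.2, 0.7, -0.5]
width: 0.63
```

```bash
python3 - <<'E'
from h import *
A=now(); print(A.round(4))
rows(A,tool([.5188,.0468,.0667],90,0,-1),6)
E
```

```text
[[-7.200e-03  3.000e-04  1.000e+00  5.155e-01]
 [-5.100e-03  1.000e+00 -4.000e-04  4.400e-02]
 [-1.000e+00 -5.100e-03 -7.200e-03  1.399e-01]
 [ 0.000e+00  0.000e+00  0.000e+00  1.000e+00]]
6 rows: t(cm) [1.22  0.051 0.059] a(deg) [-0.003 -0.068  0.048]
```

Call:
jog_arm(commands=[{"tx": 1.2, "ty": 0.05, "tz": 0.05, "ax": 0, "ay": -0.06, "az": 0.05, "fingers": 95}, {"tx": 1.2, "ty": 0.05, "tz": 0.05, "ax": 0, "ay": -0.06, "az": 0.05, "fingers": 95}, {"tx": 1.2, "ty": 0.05, "tz": 0.05, "ax": 0, "ay": -0.06, "az": 0.05, "fingers": 95}, {"tx": 1.2, "ty": 0.05, "tz": 0.05, "ax": 0, "ay": -0.06, "az": 0.05, "fingers": 95}, {"tx": 1.2, "ty": 0.05, "tz": 0.05, "ax": 0, "ay": -0.06, "az": 0.05, "fingers": 95}, {"tx": 1.2, "ty": 0.05, "tz": 0.05, "ax": 0, "ay": -0.06, "az": 0.05, "fingers": 95}, {"tx": 0, "ty": 0, "tz": 0, "ax": 0, "ay": 0, "az": 0, "fingers": 95}])

```text
t: 29.3
tcp_pos: [0.5181, 0.0477, 0.0672]
orientation: [0.706, -0.001, 0.708, 0.0]
ft_force: [-0.5, 0.5, 0.3]
width: 0.628
```

Call:
jog_arm(commands=[{"tx": 0, "ty": 0, "tz": 0, "ax": 0, "ay": 0, "az": 0, "fingers": 125}, {"tx": 0, "ty": 0, "tz": 0, "ax": 0, "ay": 0, "az": 0, "fingers": 140}, {"tx": 0, "ty": 0, "tz": 0, "ax": 0, "ay": 0, "az": 0, "fingers": 155}, {"tx": 0, "ty": 0, "tz": 0, "ax": 0, "ay": 0, "az": 0, "fingers": 165}, {"tx": 0, "ty": 0, "tz": 0, "ax": 0, "ay": 0, "az": 0, "fingers": 200}, {"tx": 0, "ty": 0, "tz": 0, "ax": 0, "ay": 0, "az": 0, "fingers": 200}, {"tx": 0, "ty": 0, "tz": 0, "ax": 0, "ay": 0, "az": 0, "fingers": 200}, {"tx": -0.3, "ty": 0, "tz": 0, "ax": 0, "ay": 0, "az": 0, "fingers": 200}, {"tx": -0.6, "ty": 0, "tz": 0, "ax": 0, "ay": 0, "az": 0, "fingers": 200}, {"tx": -1.5, "ty": 0, "tz": 0, "ax": 0, "ay": 0, "az": 0, "fingers": 200}, {"tx": -2, "ty": 0, "tz": 0, "ax": 0, "ay": 0, "az": 0, "fingers": 200}, {"tx": -1.8, "ty": 0, "tz": 0, "ax": 0, "ay": 0, "az": 0, "fingers": 200}, {"tx": 0, "ty": 0, "tz": 0, "ax": 0, "ay": 0, "az": 0, "fingers": 200}])

```text
t: 30.92
tcp_pos: [0.5196, 0.048, 0.132]
orientation: [0.708, -0.0, 0.706, 0.001]
ft_force: [1.2, -0.3, -1.4]
width: 0.318
```

```bash
python3 - <<'E'
from h import *
A=now(); print(A.round(4)); s=cam('side'); t=cam('top')
for st,ce in balls(s,(190,160,310,265)): print(st,ce.round(1))
print('held?',proj(s,A[:3,3]-[0,0,.01]))
for st,ce in balls(t,(165,165,220,220)): print('dish',st,plane(t,ce,.019).round(4))
rows(A,tool([.567,.286,A[2,3]],90,0,-1),9)
E
```

```text
[[ 0.0024 -0.0016  1.      0.5196]
 [ 0.0012  1.      0.0016  0.048 ]
 [-1.      0.0012  0.0024  0.132 ]
 [ 0.      0.      0.      1.    ]]
[214 183   5   5  20] [216.  185.1]
[226 197  11  11  91] [230.8 201.9]
[223 229   3   4  11] [224.1 230.4]
[236 228   4   4   9] [237.4 229.1]
[233 232   3   4  10] [234.2 233.3]
[240 234   5   4  11] [241.8 235.4]
[230 241   4   4  13] [231.4 242.6]
[238 240   3   3   6] [238.8 240.8]
held? [[229.96898409 202.00761083]]
dish [179 189   7   6  34] [0.5663 0.3277 0.019 ]
9 rows: t(cm) [0.003 2.644 0.529] a(deg) [ 0.01   0.015 -0.008]
```

Call:
jog_arm(commands=[{"tx": 0, "ty": 1.3, "tz": 0.25, "ax": 0, "ay": 0, "az": 0, "fingers": 200}, {"tx": 0, "ty": 2.64, "tz": 0.53, "ax": 0, "ay": 0, "az": 0, "fingers": 200}, {"tx": 0, "ty": 2.64, "tz": 0.53, "ax": 0, "ay": 0, "az": 0, "fingers": 200}, {"tx": 0, "ty": 2.64, "tz": 0.53, "ax": 0, "ay": 0, "az": 0, "fingers": 200}, {"tx": 0, "ty": 2.64, "tz": 0.53, "ax": 0, "ay": 0, "az": 0, "fingers": 200}, {"tx": 0, "ty": 2.64, "tz": 0.53, "ax": 0, "ay": 0, "az": 0, "fingers": 200}, {"tx": 0, "ty": 2.64, "tz": 0.53, "ax": 0, "ay": 0, "az": 0, "fingers": 200}, {"tx": 0, "ty": 2.64, "tz": 0.53, "ax": 0, "ay": 0, "az": 0, "fingers": 200}, {"tx": 0, "ty": 2.64, "tz": 0.53, "ax": 0, "ay": 0, "az": 0, "fingers": 200}, {"tx": 0, "ty": 1.3, "tz": 0.25, "ax": 0, "ay": 0, "az": 0, "fingers": 200}, {"tx": 0, "ty": 0, "tz": 0, "ax": 0, "ay": 0, "az": 0, "fingers": 200}])

```text
t: 32.4
tcp_pos: [0.5656, 0.2861, 0.1299]
orientation: [0.707, -0.001, 0.707, 0.001]
ft_force: [0.5, 0.1, -0.7]
width: 0.318
```

```bash
python3 - <<'E'
from h import *
A=now(); print(A.round(4))
rows(A,tool([.567,.285,.034],90,0,-1),6)
E
```

```text
[[-6.000e-04 -3.100e-03  1.000e+00  5.656e-01]
 [-1.000e-04  1.000e+00  3.100e-03  2.861e-01]
 [-1.000e+00 -1.000e-04 -6.000e-04  1.299e-01]
 [ 0.000e+00  0.000e+00  0.000e+00  1.000e+00]]
6 rows: t(cm) [ 1.598 -0.018  0.024] a(deg) [ 0.029 -0.006  0.001]
```

Call:
jog_arm(commands=[{"tx": 1.6, "ty": 0, "tz": 0.02, "ax": 0, "ay": 0, "az": 0, "fingers": 200}, {"tx": 1.6, "ty": 0, "tz": 0.02, "ax": 0, "ay": 0, "az": 0, "fingers": 200}, {"tx": 1.6, "ty": 0, "tz": 0.02, "ax": 0, "ay": 0, "az": 0, "fingers": 200}, {"tx": 1.6, "ty": 0, "tz": 0.02, "ax": 0, "ay": 0, "az": 0, "fingers": 200}, {"tx": 1.6, "ty": 0, "tz": 0.02, "ax": 0, "ay": 0, "az": 0, "fingers": 200}, {"tx": 1.3, "ty": 0, "tz": 0.02, "ax": 0, "ay": 0, "az": 0, "fingers": 200}, {"tx": 0.2, "ty": 0, "tz": 0, "ax": 0, "ay": 0, "az": 0, "fingers": 200}, {"tx": 0.1, "ty": 0, "tz": 0, "ax": 0, "ay": 0, "az": 0, "fingers": 200}, {"tx": 0, "ty": 0, "tz": 0, "ax": 0, "ay": 0, "az": 0, "fingers": 200}])

```text
t: 33.52
tcp_pos: [0.5674, 0.2853, 0.0349]
orientation: [0.707, -0.0, 0.707, 0.001]
ft_force: [0.9, 1.0, -0.1]
width: 0.319
```

Call:
jog_arm(commands=[{"tx": 0.1, "ty": 0, "tz": 0, "ax": 0, "ay": 0, "az": 0, "fingers": 200}, {"tx": 0.1, "ty": 0, "tz": 0, "ax": 0, "ay": 0, "az": 0, "fingers": 200}, {"tx": 0.1, "ty": 0, "tz": 0, "ax": 0, "ay": 0, "az": 0, "fingers": 200}, {"tx": 0.05, "ty": 0, "tz": 0, "ax": 0, "ay": 0, "az": 0, "fingers": 200}])

```text
t: 34.02
tcp_pos: [0.5671, 0.2852, 0.031]
orientation: [0.707, -0.0, 0.707, 0.001]
ft_force: [-1.5, -0.4, 4.4]
width: 0.322
```

Contact at 4.4 N. I release gently and withdraw upward.

Call:
jog_arm(commands=[{"tx": 0, "ty": 0, "tz": 0, "ax": 0, "ay": 0, "az": 0, "fingers": 172}, {"tx": 0, "ty": 0, "tz": 0, "ax": 0, "ay": 0, "az": 0, "fingers": 167}, {"tx": 0, "ty": 0, "tz": 0, "ax": 0, "ay": 0, "az": 0, "fingers": 160}, {"tx": 0, "ty": 0, "tz": 0, "ax": 0, "ay": 0, "az": 0, "fingers": 150}, {"tx": 0, "ty": 0, "tz": 0, "ax": 0, "ay": 0, "az": 0, "fingers": 140}, {"tx": 0, "ty": 0, "tz": 0, "ax": 0, "ay": 0, "az": 0, "fingers": 140}, {"tx": -1, "ty": 0, "tz": 0, "ax": 0, "ay": 0, "az": 0, "fingers": 140}, {"tx": -2, "ty": 0, "tz": 0, "ax": 0, "ay": 0, "az": 0, "fingers": 140}, {"tx": -4, "ty": 0, "tz": 0, "ax": 0, "ay": 0, "az": 0, "fingers": 140}, {"tx": -5, "ty": 0, "tz": 0, "ax": 0, "ay": 0, "az": 0, "fingers": 140}, {"tx": -5, "ty": 2, "tz": 0, "ax": 0, "ay": 0, "az": 0, "fingers": 140}, {"tx": -3, "ty": 5, "tz": 0, "ax": 0, "ay": 0, "az": 0, "fingers": 140}, {"tx": 0, "ty": 5, "tz": 0, "ax": 0, "ay": 0, "az": 0, "fingers": 140}, {"tx": 0, "ty": 5, "tz": 0, "ax": 0, "ay": 0, "az": 0, "fingers": 140}, {"tx": 0, "ty": 0, "tz": 0, "ax": 0, "ay": 0, "az": 0, "fingers": 140}])

```text
t: 35.9
tcp_pos: [0.5642, 0.4604, 0.2314]
orientation: [0.707, -0.002, 0.707, 0.004]
ft_force: [-1.2, -0.0, -0.7]
width: 0.451
```

```bash
python3 - <<'E'
from h import *
A=now(); print(A[:3,3].round(4)); s=cam('side'); t=cam('top')
for n,c,r in(('s',s,(190,160,310,265)),('t',t,(165,150,305,240))):
    for st,ce in balls(c,r): print(n,st,ce.round(1),plane(c,ce,.019).round(3),plane(c,ce,.0105).round(3))
b=cv2.resize(s['color'][160:384,180:400],(560,570),interpolation=cv2.INTER_CUBIC); cv2.imwrite('pics/f.png',b)
E
```

```text
[0.5642 0.4604 0.2314]
s [210 184  13  12  97] [216.2 189.7] [0.569 0.313 0.019] [0.574 0.328 0.01 ]
s [223 229   3   4  10] [224.  230.5] [0.507 0.076 0.019] [0.511 0.088 0.01 ]
s [237 228   3   3   5] [237.8 229.2] [0.544 0.065 0.019] [0.549 0.076 0.01 ]
s [233 232   3   4  10] [234.2 233.3] [0.528 0.051 0.019] [0.532 0.062 0.01 ]
s [240 234   4   4  10] [241.1 235.6] [0.541 0.032 0.019] [0.545 0.044 0.01 ]
s [237 239   4   3   9] [238.7 240.1] [0.527 0.016 0.019] [0.531 0.027 0.01 ]
s [229 241   5   3  13] [231.3 242. ] [0.506 0.017 0.019] [0.51  0.028 0.01 ]
t [179 188   7   7  33] [182.  191.4] [0.566 0.328 0.019] [0.567 0.329 0.01 ]
t [192 189   7   7  37] [194.7 191.9] [0.566 0.284 0.019] [0.566 0.285 0.01 ]
t [271 205   2   3   4] [271.8 206. ] [0.525 0.019 0.019] [0.525 0.019 0.01 ]
```

View pics/f.png

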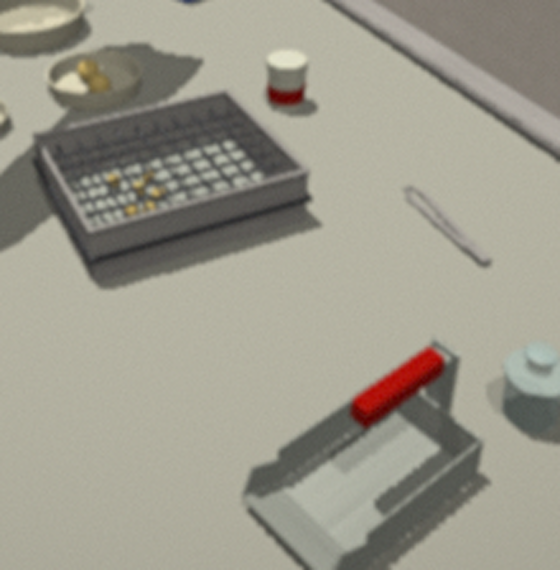

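```bash
python3 -c "
from station import arm
print(arm.hand_in())"
```

```text
the job is handed in; nothing more can be done
None
```

The job is done and handed in, at about 36 s of the 72 s allowed. I emptied the scoop over the wires, set it back upright on its old spot, then set both large balls down in the middle-sized dish.

- **Small balls:** the last side picture shows six small spots, none of which needed a nudge. For five of them, the two camera views agree on a position on the pan floor. The sixth was never clearly matched in the top view. I take it to be in the pan too, because nothing shows on the wires.
- **Large balls:** they lie in the dish at about (0.566, 0.328) and (0.566, 0.284). Each was released only once it touched the dish floor, at 3 to 4 N.
- **Scoop:** it stands upright. No cream pixels show in it from above, and after tipping it weighed about 2.1 N, which is its empty weight.
- **Bystanders:** the jar, tweezers and weighing bottle look untouched, and the gripper is clear of everything.
- **Wrist limit:** at the steepest tip, about 46°, the last joint read -2.65 rad, right at the end of its range. I turned it back at once and saw no other sign of trouble.
- **Readings that disagreed:** the opening read about 27 mm on the 30 mm balls, and about 1 mm low on the bar. The grips held all the same.

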